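# Tighten a loose chestpiece ring in the locking clamp

## Robot

A 6-joint arm with a two-finger parallel gripper is mounted at the origin on the work surface. World frame = base frame: x ahead of the robot, y to its left, z up, the work surface at z = 0. Lengths are in mm, angles in degrees, forces in N, time in s.
With the tool pointing down it reaches from about 300 to 850 mm from the base axis. Payload 4.2 kg.
Tool frame: the origin (TCP) lies at the very end of the fingers, on their centre line; the grasp point (between the pads) lies 19 mm behind it; z points along the fingers, x is the direction in which the jaws open and shut, and the axes are right-handed (so a half turn about z gives the same grasp; the last joint's range is limited). The gripper opens to 91 mm and grips with 3 to 60 N. Pads are 32 mm wide; open, the fingers measure 118 mm over their backs; the gripper's body (76 mm by 178 mm) begins 60 mm behind the grasp point.
Start: joints at [-74.943, 18.312, 89.639, -0, 72.044, -1.146], TCP at [160.454, -552.175, 213.976] pointing down, gripper open.
Joint ranges: [-177.97, 177.97], [-48.28, 115.42], [12.27, 149.76], [-77.06, 257.06], [2.81, 150.46], [-146.56, 146.56]. Speed limits (degrees/s): [147.25, 147.25, 180, 180, 180, 180].

## Interface

Orientations are given as [roll, pitch, yaw] about the fixed x, y, z axes, in that order (R = Rz(yaw) Ry(pitch) Rx(roll)).
In Python, from workcell import env gives the robot as it stands.
- The arm moves only by the tool servo_tool, never from a script. Its argument "plan" is a list of rows, each a list of 3 entries, a list of its own where there are three numbers: the turn, a rotation vector about the tool's x, y, z in degrees, then the shift along the tool's x, y, z in mm, then the finger opening in mm, from 0 to 91.2. In form: [[[ax, ay, az], [dx, dy, dz], claw], ...]. A call has exactly 10 rows; each row shifts and turns the pose as measured when the row begins, along the tool's axes as they then stand; what a row does not reach is not made up. A row lasts 1/8 s, in which the tool goes at most 62.5 mm and 10.7 degrees, less where a joint would pass 70% of its speed; a pose out of reach is approached as far as the arm can. A call with a gripper value outside its range is refused whole. The fingers move at their own pace and stop on an object; "squeeze" is the grip in N (left out, the last holds). Time passes only in rows, so rows that do not move let the fingers close, or fill a call up. It gives the time, the measured TCP pose, the force and the opening at its end, in the units of the state.
- env.state(): the state, without advancing time (a new reading comes with each control period).
- env.grab_frame(name): name is "scene" or "top"; returns a dict with "pixels" (480x640x3 uint8, red, green, blue), "intrinsics" (3x3 intrinsics, pixels), "eye" and "attitude" of the camera in the world. Camera axes: x right, y up, looking along -z (the intrinsics and any distortion apply to the point x, -y, -z); pixel columns grow to the right and rows downward; lengths in mm; the calibration is good to about 2 mm. A picture is of the moment at which its call begins. There is no depth.
- env.job_done(): hands the job in, once; it reports no verdict.
The state is a dict: "time_s": time; "qpos": joint angles; "qvel": joint speeds; "effort": joint torques, N m; "ee_pos": TCP position; "ee_rot": TCP orientation; "force": force on the tool from outside, world axes, zero at the start; "torque": the same for the moment, N m; "gripper_width": finger opening in mm.
Only numpy, scipy, OpenCV 4.12 (cv2) and the standard library are available. Lean on these libraries where they do the work, as an engineer would, in place of code of your own. Each camera call takes 0.05 s, during which the arm holds its last target.

## Task

The retaining ring of the teal chestpiece has worked loose: lay the chestpiece ring up on the clamp's rubber rest with its stem between the open jaws, squeeze the clamp's blue handles together until they snap past centre and lock on the stem, then turn the ring clockwise until it is fully home (red mark over the stem). Flick the orange release lever so the clamp springs open, then lay the chestpiece gently, ring up and flat, in the empty compartment of the white loan tray. Leave the clamp open and all the other things where they are, and do not drop or tip the chestpiece.

Things in the scene. Friction and masses are not known exactly. Their poses are not given: they have to be found in the camera images.
- chestpiece: Loose teal stethoscope chestpiece, about 0.11 kg, ring up on the blue mat. Round body 42 mm across, 15 mm high, steel ring round a pale teal membrane on top (total height 25 mm). A steel stem 9 mm thick sticks out sideways along +x, 20 to 66 mm from the axis, centre line 8 mm above the underside. Origin: centre of the underside; z up through the ring.
- ring (a joint): Turn of the steel retaining ring, rad: grows clockwise seen from above (tightening); starts at 0.05 to 0.5, hard stop (home) at 1.40. Stiff, about 0.12 N m all the way: a loose chestpiece would spin along unless its stem is held. Ring 46 mm outside diameter, 15 to 25 mm above the chestpiece's underside.
- ring_mark (a point): Red mark on the ring's top face, 20.5 mm from its axis and 25 mm above the chestpiece's underside; it sits right over the stem (chestpiece +x) when the ring is home, and is turned counter-clockwise from the stem by (1.40 minus ring) before.
- clamp: Locking clamp (locking pliers) on a grey base plate 172 x 58 x 8 mm fixed to the counter; moving in a level plane 28 mm up. Origin on the counter under the jaw pivot, x from handles to jaws, y towards the fixed handle. Fixed jaw's padded face at y = +4.5 mm; both jaws span x = 35 to 59 mm, 22 to 34 mm up. Fixed blue handle x = -12 to -108 mm, outer face y = +12 mm; screw on to x = -124 mm.
- clamp_jaw: Moving jaw of the clamp. Origin at its pivot, which is at x = 0, y = -2 mm of the clamp. Open, its padded face stands about 6 mm clear of a 9 mm stem that lies against the fixed jaw (mid-gap is about 3 mm to the clamp's -y of y = 0); closing swings it about 0.15 rad onto the stem. It is sprung open.
- clamp_rest (a point): Centre of the top of the black rubber rest before the jaws, 88 mm along the clamp's x from the jaw pivot, 20 mm above the counter (flat, 50 mm along by 44 mm across). The chestpiece belongs here, underside centre on this point, stem pointing back along the clamp's -x between the jaws; lowered 3 mm to the clamp's -y of it, the stem drops in mid-gap.
- clamp_squeeze (a point): Point midway between the outer faces of the two blue handles when locked, 70 mm behind the jaw pivot, 28 mm above the counter (handles span 18 to 38 mm up). There they measure 28 mm over their outer faces when locked and 49 mm when open: the moving handle's face is then 21 mm farther out to the clamp's -y. Squeezing here takes up to about 10 N.
- handle_grip (a point): Point on the outer face of the moving blue handle at the same place along it as clamp_squeeze, 28 mm above the counter; moves with the handle, towards the clamp's +y as it closes. The moving handle ends about 118 mm behind the jaw pivot.
- clamp_link (a joint): Angle of the toggle link inside the handles, rad: 0 fully open (it springs back there), 0.51 dead centre, 0.63 the stop past centre, where it stays locked by itself with about 11 N on the stem.
- clamp_lever (a joint): Angle of the orange release lever on the moving handle, rad: 0 at rest, grows as its tail is pushed outwards, away from the fixed handle (clamp -y); stop at 0.40, springs back. With the clamp locked, about 0.13 (9 mm at the tail) breaks the lock, at about 3 N, and the moving handle, lever and jaw spring open.
- lever_tip (a point): Middle of the inner (+y of clamp) face of the orange lever's tail, a plate 44 mm long, 5 mm thick, 21 to 39 mm above the counter, sticking out behind the handles, 124 to 168 mm behind the jaw pivot. The space on its +y side, behind the adjusting screw, is free. As the clamp springs open the tail swings some 42 mm outwards (-y).
- mat: Pale blue returns mat, 260 x 170 x 3 mm, fixed. Origin under its centre.
- tray: White loan tray, fixed, 118 mm along x by 168 mm along y, 18 mm high, walls and middle divider (along x) 4 mm, floor 4 mm thick; two compartments, each 110 x 78 mm inside. Origin under its centre.
- slot_a (a point): Centre of the floor of the empty compartment of the tray (4 mm above the counter, 41 mm along the tray's +y). The chestpiece lies flat only with its stem roughly along the tray's x, either way round, and its axis set back about 22 mm so that the stem clears the wall.
- grey_chestpiece: Loose grey chestpiece (grey membrane) of the same shape, in the tray's other compartment; leave it. Origin at the centre of its underside.
- otoscope_tip1: Loose stainless otoscope tip standing on the mat beside the teal chestpiece: cone 22 mm across the foot, 33 mm high; leave it. Origin under its centre.
- otoscope_tip2: A second such otoscope tip, same size; leave it.
- jar: Loose blue glass jar with a cork lid on the mat, 58 mm across, 68 mm high; leave it. Origin under its centre.
- stapler: Loose grey stapler, 135 x 36 x 50 mm, behind the clamp; leave it. Origin under its centre.
- penlight: Loose aluminium penlight, 125 mm long, 14 mm thick, lying behind the clamp; leave it. Origin under its middle.
- forceps: Loose steel haemostat forceps, ratchet shut, 130 mm long, 10 mm thick, lying behind the clamp; leave them. Origin under their middle.

How it is judged:
By the outcome, as a careful person would: the job done as asked, in the order asked, and still so for the second after the job is handed in, with the robot touching nothing.
It also fails if it takes over 72 s, if anything falls off the work surface, if the arm or the gripper's body presses on something with over 40 N, if the wrist force passes 120 N, or if a joint passes its speed limit or range.

## Working session

There is one attempt and no reset: what is moved stays moved. The work goes in short steps, Python scripts to look and compute and a tool call to move; the robot and the scene stay as the last step left them, time stands still between calls to the robot, and variables do not carry over. Pictures are saved under pics/ and viewed, and the job is handed in when it is done.

Besides the shell and the picture viewer there is one more tool, called after ">>>" in YAML: its name, and indented under it one key for each argument. servo_tool: Moves the arm, as the interface text tells. Its arguments: {"type":"object","properties":{"plan":{"type":"array"},"squeeze":{"type":"number"}},"required":["plan"]}

```bash
mkdir -p pics; ls
python3 - <<'E'
from workcell import env
import cv2
print(env.state())
for n in("scene","top"):
    f=env.grab_frame(n); cv2.imwrite(f"pics/{n}0.png",f["pixels"][:,:,::-1]); print(n,f["intrinsics"],f["eye"],f["attitude"],f.keys())
E
```

```text
pics
{'time_s': 0.0, 'qpos': array([-7.49434528e+01,  1.83510169e+01,  8.97064975e+01, -2.14320048e-03,
        7.20424317e+01, -1.14492683e+00]), 'qvel': array([ 0.06688588,  0.00438449,  0.05893737, -0.06850461, -0.12110203,
        0.10898822]), 'effort': array([-5.03219017e-04, -4.12461197e+01, -2.31969023e+01,  7.25907320e-02,
        4.53827390e-02, -1.20651425e-04]), 'ee_pos': array([ 160.3029827 , -551.68219966,  213.12590844]), 'ee_rot': array([ 1.79999960e+02,  9.99667995e-02, -7.37978635e+01]), 'force': array([ 0.73165739, -0.12326345, -0.1027876 ]), 'torque': array([ 0.01993211,  0.02308852, -0.01841216]), 'gripper_width': 90.92794346856391}
scene [[487.56513426   0.         317.19400597]
 [  0.         487.56513426 241.97680599]
 [  0.           0.           1.        ]] [1018.2475555   479.8101962   791.29529227] [ 40.32600018   0.43696007 138.63957664] dict_keys(['pixels', 'intrinsics', 'eye', 'attitude'])
top [[483.2512445    0.         319.85752283]
 [  0.         483.2512445  245.74499423]
 [  0.           0.           1.        ]] [ 492.34492699   -6.75883302 1150.67744859] [  6.19237927   0.76332538 -89.15733073] dict_keys(['pixels', 'intrinsics', 'eye', 'attitude'])
```

View pics/scene0.png

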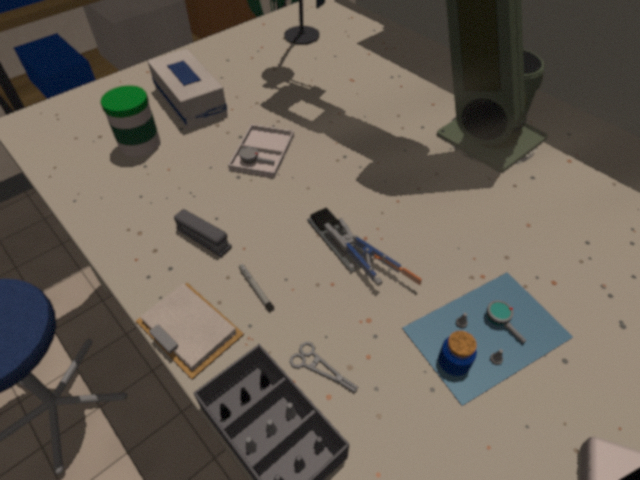

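View pics/top0.png

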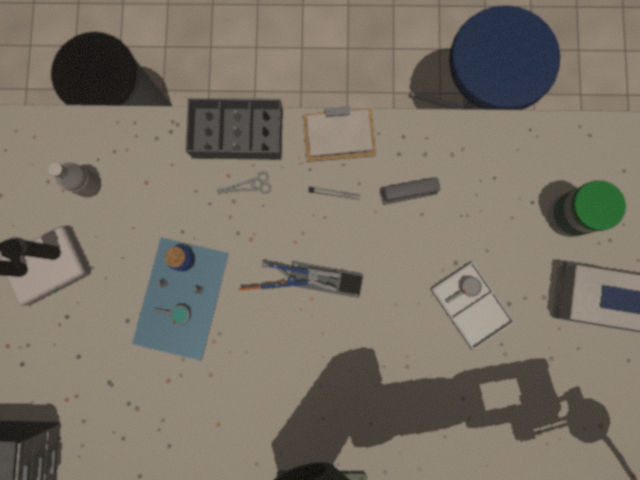

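```bash
cat > h.py <<'E'
import numpy as np, cv2
from scipy.spatial.transform import Rotation as R
# pixel<->world
def grab(n,save=None):
    from workcell import env
    f=env.grab_frame(n)
    if save: cv2.imwrite(f"pics/{save}.png",f["pixels"][:,:,::-1])
    return f
CAM={"scene":([487.56513426,317.19400597,241.97680599],[1018.2475555,479.8101962,791.29529227],[40.32600018,0.43696007,138.63957664]),
"top":([483.2512445,319.85752283,245.74499423],[492.34492699,-6.75883302,1150.67744859],[6.19237927,0.76332538,-89.15733073])}
def unp(n,u,v,z):
    (f,cx,cy),e,a=CAM[n]; d=R.from_euler('xyz',a,degrees=True).apply([(u-cx)/f,-(v-cy)/f,-1.]); e=np.array(e)
    return e+d*(z-e[2])/d[2]
def prj(n,p):
    (f,cx,cy),e,a=CAM[n]; q=R.from_euler('xyz',a,degrees=True).inv().apply(np.atleast_2d(p)-np.array(e))
    return np.c_[cx+f*q[:,0]/-q[:,2],cy-f*q[:,1]/-q[:,2]]
def crop(src,u0,v0,w,h,s,out,gain=1.6):
    im=cv2.imread(f"pics/{src}.png")[v0:v0+h,u0:u0+w]
    im=cv2.resize(im,None,fx=s,fy=s,interpolation=cv2.INTER_CUBIC); im=np.clip(im*gain,0,255).astype(np.uint8)
    for i in range(0,w,10):
        cv2.line(im,(i*s,0),(i*s,6 if (u0+i)%50 else 14),(255,255,255),1)
        if (u0+i)%20==0: cv2.putText(im,str(u0+i),(i*s+2,18),0,.4,(255,255,255),1)
    for i in range(0,h,10):
        cv2.line(im,(0,i*s),(6,i*s),(255,255,255),1)
        if (v0+i)%20==0: cv2.putText(im,str(v0+i),(8,i*s+4),0,.4,(255,255,255),1)
    cv2.imwrite(f"pics/{out}.png",im)
E
python3 - <<'E'
from h import *
crop("top0",130,230,100,75*2-10,5,"c1") if 0 else crop("top0",130,230,110,100,6,"c1")
crop("top0",235,245,135,60,6-1,"c2")
crop("top0",420,255,100,100,6,"c3")
crop("scene0",400,270,180,130,4,"c4")
crop("scene0",295,195,140,100,5,"c5")
crop("scene0",220,115,85,70,7,"c6")
E
```

```text
(no output)
```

View pics/c1.png

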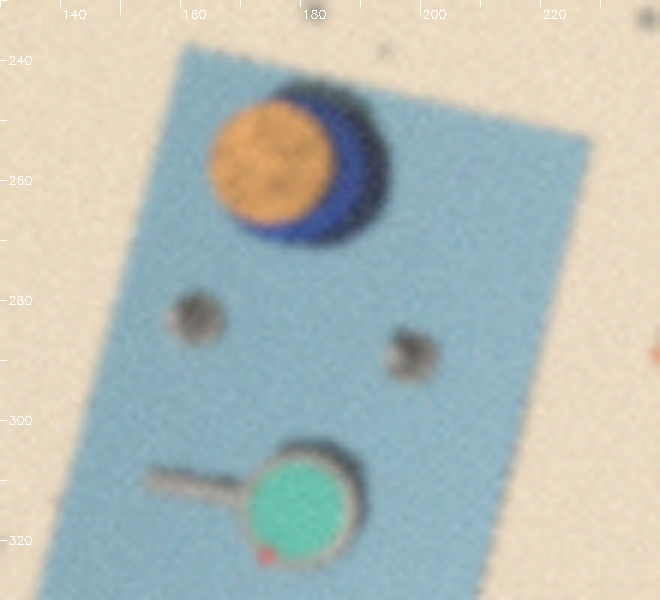

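View pics/c2.png

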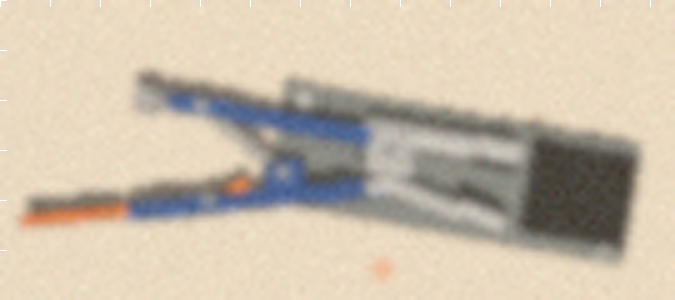

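View pics/c3.png

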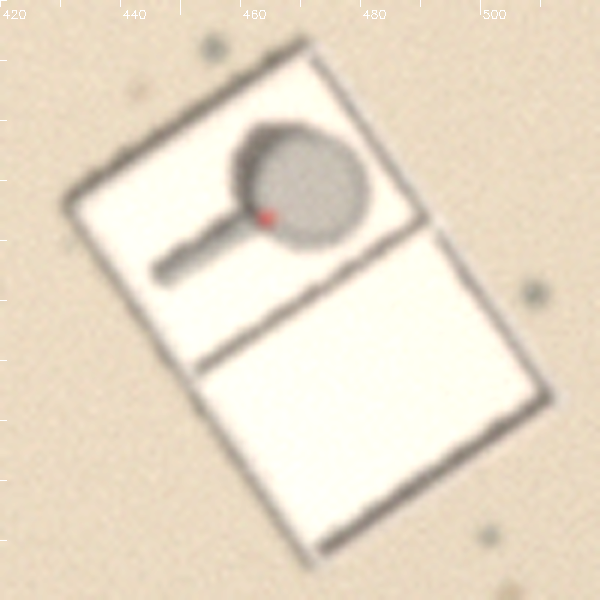

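View pics/c4.png

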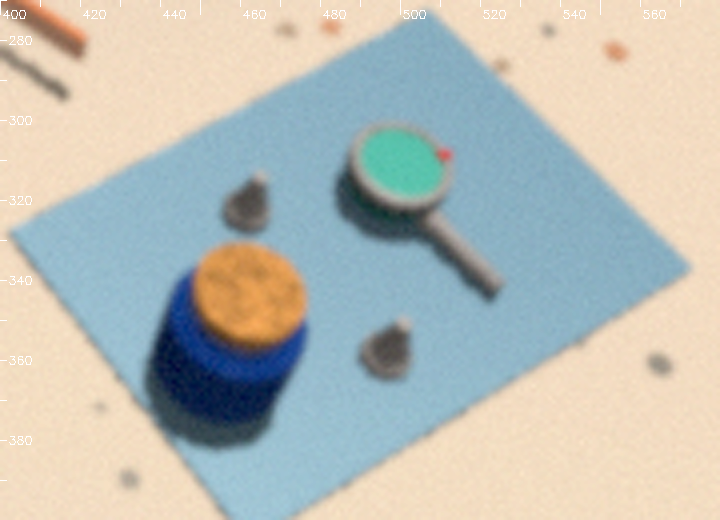

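View pics/c5.png

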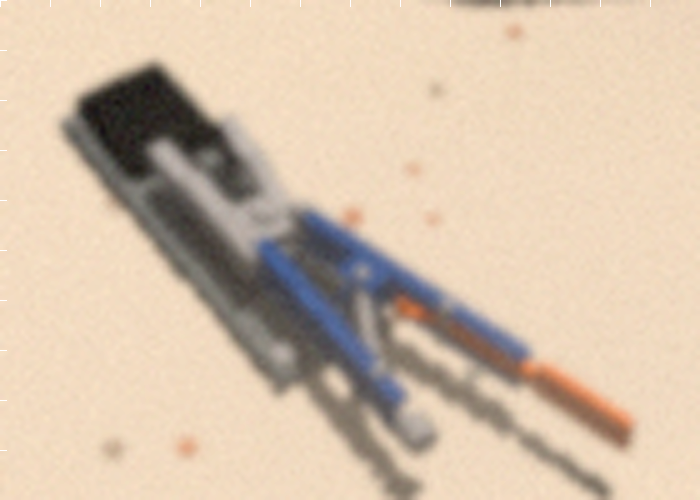

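View pics/c6.png

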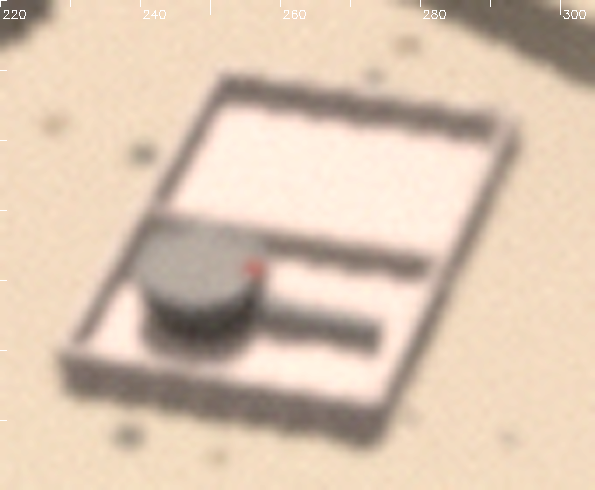

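```bash
cat >> h.py <<'E'
def cent(src,u0,v0,w,h,fn):
    im=cv2.imread(f"pics/{src}.png")[v0:v0+h,u0:u0+w,::-1].astype(float)
    wt=np.clip(fn(im[...,0],im[...,1],im[...,2]),0,None); y,x=np.mgrid[v0:v0+h,u0:u0+w]
    return (wt*x).sum()/wt.sum(),(wt*y).sum()/wt.sum(),wt.sum()
teal=lambda r,g,b: np.where((g-r>40)&(g>b),1.,0)
red=lambda r,g,b: np.clip(r-np.maximum(g,b)-15,0,None)
orange=lambda r,g,b: np.clip(r-b-45,0,None)*(r>g+20)
E
python3 - <<'E'
from h import *
for n,b in (("top",(165,300,35,30)),("scene",(480,295,40,35))):
    c=cent(n+"0",*b,teal); m=cent(n+"0",*b,red); print(n,c,m)
    C=unp(n,c[0],c[1],28); M=unp(n,m[0],m[1],28); d=M-C; print(C,M,np.hypot(*d[:2]),np.degrees(np.arctan2(d[1],d[0])))
print("stem end",unp("top",154.6,309.6,14), unp("scene",522.5,342,13))
def q(n,u0,v0,s,x,y,z): return unp(n,u0+x/s-.5+.5/s,v0+y/s-.5+.5/s,z)[:2].round(1)
# rest corners z=20, top c2 (235,245,5)
for p in ((530,142),(638,145),(628,240),(522,232)): print("rest top",q("top",235,245,5,*p,20))
for p in ((80,100),(157,65),(218,128),(140,180)): print("rest scene",q("scene",295,195,5,*p,20))
# plate z=8
for p in ((288,82),(640,145),(622,262)): print("plate top",q("top",235,245,5,*p,8))
for p in ((65,122),(280,388)): print("plate sc",q("scene",295,195,5,*p,8))
# tray corners z=18
for p in ((305,40),(65,203),(552,398),(310,565)): print("tray top",q("top",420,255,6,*p,18))
for p in ((222,75),(518,125),(65,355),(378,408)): print("tray sc",q("scene",220,115,7,*p,18))
# fixed handle: screw, lever
print("screw",q("top",235,245,5,150,95,28),q("scene",295,195,5,420,425,28))
print("lever end",q("top",235,245,5,22,220,39),q("scene",295,195,5,632,425,39))
print("lever start",q("top",235,245,5,128,208,39),q("scene",295,195,5,527,368,39))
print("fixed handle front ",q("top",235,245,5,367,135,38), "rear",q("top",235,245,5,170,102,38))
print("jaws tips fix/mov top z34", q("top",235,245,5,520,147,34),q("top",235,245,5,505,220,34))
print("jaws tips fix/mov sc z34", q("scene",295,195,5,155,145,34),q("scene",295,195,5,228,118,34))
E
```

```text
top (np.float64(179.01960784313727), np.float64(314.48366013071893), np.float64(153.0)) (np.float64(173.975), np.float64(322.35), np.float64(40.0))
[449.89023342 333.02992936  28.        ] [431.74960475 343.87927363  28.        ] 21.13742367894058 149.1176722231221
scene (np.float64(500.05194805194805), np.float64(310.2900432900433), np.float64(231.0)) (np.float64(510.7395348837209), np.float64(308.1953488372093), np.float64(215.0))
[453.14918749 335.31171755  28.        ] [434.75091146 345.63969006  28.        ] 21.098899910423576 150.692086687045
stem end [459.81996481 395.23364102  14.        ] [467.92098116 397.84981819  13.        ]
rest top [551.4 -39.3]
rest top [550.7 -89.8]
rest top [506.4 -85.4]
rest top [509.4 -36. ]
rest scene [549.  -83.8]
rest scene [509.8 -77.2]
rest scene [515.5 -31.6]
rest scene [560.6 -31.6]
plate top [578.8  75.4]
plate top [551.3 -91.6]
plate top [496.2 -83.4]
plate sc [555.4 -86.9]
plate sc [585.9  80.8]
tray top [ 583.2 -342.7]
tray top [ 518.5 -248.8]
tray top [ 446.5 -434.7]
tray top [ 381.9 -340.8]
tray sc [ 453. -432.]
tray sc [ 390.  -334.7]
tray sc [ 587.6 -339.9]
tray sc [ 524.2 -246.6]
screw [570.4 138.2] [569.  139.6]
lever end [511.3 194.1] [515.5 197.9]
lever start [517.5 145.5] [525.1 153.1]
fixed handle front  [552.6  36.3] rear [566.6 127.6]
jaws tips fix/mov top z34 [548.2 -34.3] [514.6 -27.8]
jaws tips fix/mov sc z34 [551.1 -32.8] [517.5 -23.7]
```

```bash
cat >> h.py <<'E'
def rows(wps,n,claw,start=None):
    """wps: list of (x,y,z,yaw,nrows). prints rows from measured pose (tool down)"""
    from workcell import env
    s=env.state(); 
    p=np.array(s["ee_pos"]); yaw=s["ee_rot"][2]; Rm=R.from_euler('xyz',s["ee_rot"],degrees=True)
    print("at",p.round(1),np.round(s["ee_rot"],2),"w",round(s["gripper_width"],1),"t",s["time_s"],"F",np.round(s["force"],1))
    out=[]
    for x,y,z,ya,k in wps:
        Rt=R.from_euler('xyz',[180,0,ya],degrees=True)
        step=(np.array([x,y,z])-p)/k; rv=(Rm.inv()*Rt).as_rotvec(degrees=True)
        for i in range(k):
            d=Rm.inv().apply(step); out.append([np.round(rv/k,1).tolist(),np.round(d,1).tolist(),claw])
            Rm=Rm*R.from_rotvec(rv/k,degrees=True); p=p+step
    while len(out)<n: out.append([[0,0,0],[0,0,0],claw])
    import json; print(len(out)); print(json.dumps(out))
E
python3 - <<'E'
from h import *
rows([(420,-250,214,-11.3,8),(436,80,170,-11.3,6),(451,334,110,-11.3,5)],20,70)
E
```

```text
at [ 160.3 -551.7  213.2] [-1.80e+02  9.00e-02 -7.38e+01] w 91.4 t 0.1 F [-0.1  0.3  0.7]
20
[[[-0.0, 0.0, -7.8], [-27.2, -41.7, -0.1], 70], [[-0.0, 0.0, -7.8], [-21.2, -45.0, -0.1], 70], [[-0.0, 0.0, -7.8], [-14.9, -47.5, -0.1], 70], [[-0.0, 0.0, -7.8], [-8.3, -49.1, -0.1], 70], [[-0.0, 0.0, -7.8], [-1.6, -49.7, -0.1], 70], [[-0.0, 0.0, -7.8], [5.2, -49.5, -0.1], 70], [[-0.0, 0.0, -7.8], [11.9, -48.3, -0.1], 70], [[-0.0, 0.0, -7.8], [18.3, -46.3, -0.1], 70], [[-0.0, 0.0, 0.0], [-8.2, -54.5, 7.3], 70], [[-0.0, 0.0, 0.0], [-8.2, -54.5, 7.3], 70], [[-0.0, 0.0, 0.0], [-8.2, -54.5, 7.3], 70], [[-0.0, 0.0, 0.0], [-8.2, -54.5, 7.3], 70], [[-0.0, 0.0, 0.0], [-8.2, -54.5, 7.3], 70], [[-0.0, 0.0, 0.0], [-8.2, -54.5, 7.3], 70], [[-0.0, -0.0, 0.0], [-7.0, -50.4, 12.0], 70], [[-0.0, -0.0, 0.0], [-7.0, -50.4, 12.0], 70], [[-0.0, -0.0, 0.0], [-7.0, -50.4, 12.0], 70], [[-0.0, -0.0, 0.0], [-7.0, -50.4, 12.0], 70], [[-0.0, -0.0, 0.0], [-7.0, -50.4, 12.0], 70], [[0, 0, 0], [0, 0, 0], 70]]
```

>>> servo_tool:
  plan:
    - [[0,0,-8],[-27,-42,0],70]
    - [[0,0,-8],[-21,-45,0],70]
    - [[0,0,-8],[-15,-48,0],70]
    - [[0,0,-8],[-8,-49,0],70]
    - [[0,0,-8],[-2,-50,0],70]
    - [[0,0,-8],[5,-50,0],70]
    - [[0,0,-8],[12,-48,0],70]
    - [[0,0,-7],[18,-46,0],70]
    - [[0,0,0],[-8,-54,7],70]
    - [[0,0,0],[-8,-54,7],70]
  squeeze: 25

```text
time_s: 1.35
ee_pos: [421.0, -123.6, 196.3]
ee_rot: [-179.7, 0.1, -9.1]
force: [-0.7, 0.4, -0.5]
gripper_width: 70.0
```

Run:
```python
from h import *
rows([(436,80,170,-11.3,4),(451,334,110,-11.3,5)],10,70)
```

```text
at [ 421.  -123.6  196.3] [-1.7973e+02  1.1000e-01 -9.1000e+00] w 70.0 t 1.35 F [-0.7  0.4 -0.5]
10
[[[-0.1, 0.0, 0.5], [-4.3, -50.8, 6.8], 70], [[-0.1, 0.0, 0.5], [-4.8, -50.8, 6.8], 70], [[-0.1, 0.0, 0.5], [-5.3, -50.7, 6.7], 70], [[-0.1, 0.0, 0.5], [-5.8, -50.7, 6.6], 70], [[0.0, -0.0, -0.0], [-7.0, -50.4, 12.0], 70], [[0.0, -0.0, -0.0], [-7.0, -50.4, 12.0], 70], [[0.0, -0.0, -0.0], [-7.0, -50.4, 12.0], 70], [[0.0, -0.0, -0.0], [-7.0, -50.4, 12.0], 70], [[0.0, -0.0, -0.0], [-7.0, -50.4, 12.0], 70], [[0, 0, 0], [0, 0, 0], 70]]
```

>>> servo_tool:
  plan:
    - [[0,0,0.5],[-4,-51,7],70]
    - [[0,0,0.5],[-5,-51,7],70]
    - [[0,0,0.5],[-5,-51,7],70]
    - [[0,0,0.5],[-6,-51,7],70]
    - [[0,0,0],[-7,-50,12],70]
    - [[0,0,0],[-7,-50,12],70]
    - [[0,0,0],[-7,-50,12],70]
    - [[0,0,0],[-7,-50,12],70]
    - [[0,0,0],[-7,-50,12],70]
    - [[0,0,0],[0,0,0],70]

```text
time_s: 2.6
ee_pos: [447.2, 351.2, 104.7]
ee_rot: [-179.9, 0.2, -10.9]
force: [-0.6, -0.6, -0.0]
gripper_width: 69.8
```

Run:
```python
from h import *
from workcell import env
grab("scene","scene1");grab("top","top1")
s=env.state(); print(s["ee_pos"],s["ee_rot"],s["time_s"])
# clean top view of clamp now too
T=s["ee_pos"]; Rm=R.from_euler('xyz',s["ee_rot"],degrees=True)
for off in ([0,0,0],[35,16,0],[35,-16,0],[-35,16,0],[-35,-16,0],[48.5,16,0],[48.5,-16,0]):
    print(off,prj("scene",T+Rm.apply(off)).round(1),prj("top",T+Rm.apply(off)).round(1))
crop("scene1",400,210,180,150,4,"d1"); crop("top1",130,230,110,110,6,"d2")
```

```text
[447.16509147 348.41140765 105.63666414] [-1.79913337e+02  1.68392632e-01 -1.10197604e+01] 2.7
[0, 0, 0] [[521.4 288.5]] [[160.9 316.9]]
[35, 16, 0] [[499.3 290.6]] [[172.  302.4]]
[35, -16, 0] [[513.1 304.3]] [[157.6 299.3]]
[-35, 16, 0] [[529.2 273.5]] [[164.2 334.6]]
[-35, -16, 0] [[543.3 286.5]] [[149.8 331.4]]
[48.5, 16, 0] [[493.4 293.9]] [[173.5 296.2]]
[48.5, -16, 0] [[507.1 307.8]] [[159.1 293.2]]
```

View pics/d1.png

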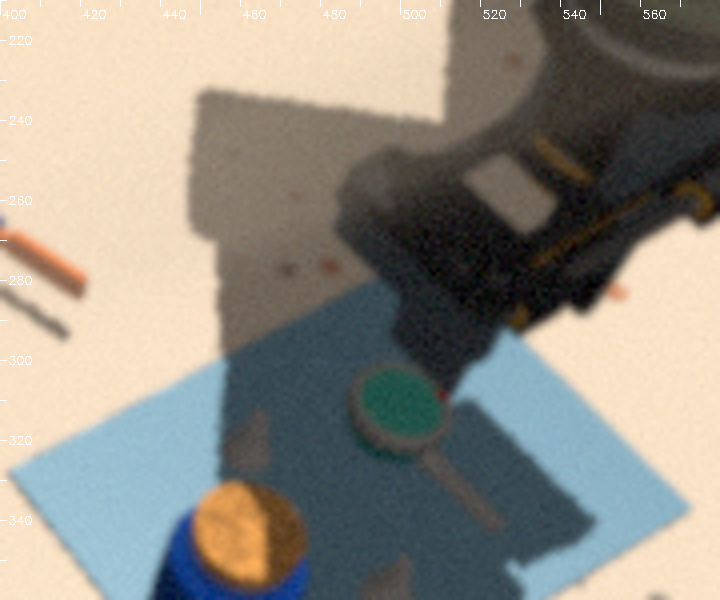

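View pics/d2.png

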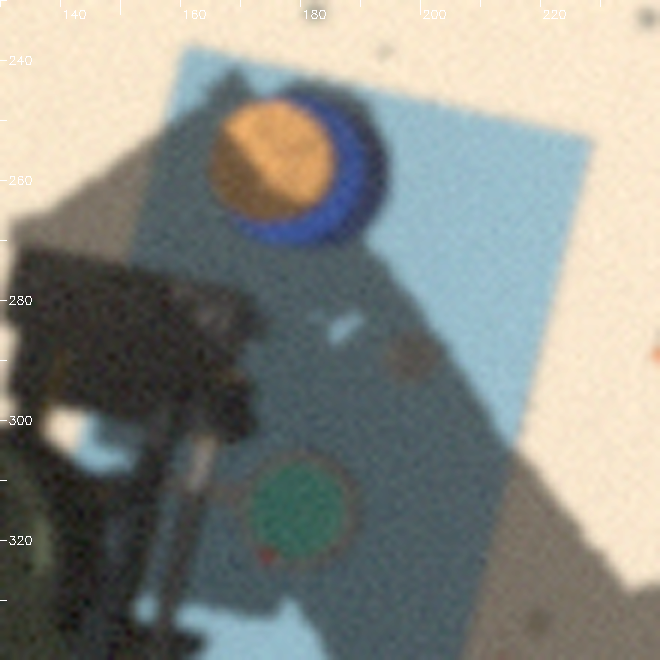

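Run:
```python
from h import *
rows([(451.5,334.2,60,-11,3),(451.5,334.2,25,-11,2),(451.5,334.2,8,-11,3)],10,70)
```

```text
at [447.2 348.4 105.6] [-1.7991e+02  1.7000e-01 -1.1020e+01] w 70.3 t 2.7 F [-0.3 -0.  -0.5]
10
[[[-0.0, 0.1, -0.0], [2.4, 4.4, 15.2], 70], [[-0.0, 0.1, -0.0], [2.4, 4.4, 15.2], 70], [[-0.0, 0.1, -0.0], [2.3, 4.4, 15.2], 70], [[-0.0, -0.0, -0.0], [-0.0, -0.0, 17.5], 70], [[-0.0, -0.0, -0.0], [-0.0, -0.0, 17.5], 70], [[-0.0, -0.0, -0.0], [0.0, -0.0, 5.7], 70], [[-0.0, -0.0, -0.0], [0.0, -0.0, 5.7], 70], [[-0.0, -0.0, -0.0], [0.0, -0.0, 5.7], 70], [[0, 0, 0], [0, 0, 0], 70], [[0, 0, 0], [0, 0, 0], 70]]
```

>>> servo_tool:
  plan:
    - [[0,0,0],[2.5,4.5,15],70]
    - [[0,0,0],[2.5,4.5,15],70]
    - [[0,0,0],[2,4.5,14],70]
    - [[0,0,0],[0,0,12],70]
    - [[0,0,0],[0,0,8],70]
    - [[0,0,0],[0,0,4],70]
    - [[0,0,0],[0,0,0],70]
    - [[0,0,0],[0,0,0],70]
    - [[0,0,0],[0,0,0],70]
    - [[0,0,0],[0,0,0],70]

```text
time_s: 3.95
ee_pos: [452.1, 329.1, 34.1]
ee_rot: [-179.9, 0.1, -11.3]
force: [1.1, 0.2, 0.8]
gripper_width: 70.5
```

Run:
```python
from h import *
from workcell import env
s=env.state(); print(s["ee_pos"],s["ee_rot"],s["time_s"])
grab("scene","scene2")
crop("scene2",440,250,110,110,6,"d3",2.2)
T=s["ee_pos"]; Rm=R.from_euler('xyz',s["ee_rot"],degrees=True)
for off in ([35,16,0],[35,-16,0],[-35,16,0],[-35,-16,0],[48.5,16,0],[48.5,-16,0]):
    print(off,prj("scene",T+Rm.apply(off)).round(1))
rows([(451.5,334.2,8,-11,4)],10,70)
```

```text
[452.10749714 329.14344062  34.08849961] [-1.79911688e+02  1.27061275e-01 -1.12876111e+01] 3.95
[35, 16, 0] [[477.9 307.8]]
[35, -16, 0] [[490.2 321. ]]
[-35, 16, 0] [[506.4 291.7]]
[-35, -16, 0] [[519.  304.2]]
[48.5, 16, 0] [[472.2 311.1]]
[48.5, -16, 0] [[484.5 324.3]]
at [452.1 329.2  34.1] [-1.7991e+02  1.2000e-01 -1.1290e+01] w 69.8 t 4.0 F [ 0.7  0.1 -0.7]
10
[[[-0.0, 0.0, -0.1], [-0.4, -1.2, 6.5], 70], [[-0.0, 0.0, -0.1], [-0.4, -1.2, 6.5], 70], [[-0.0, 0.0, -0.1], [-0.4, -1.2, 6.5], 70], [[-0.0, 0.0, -0.1], [-0.4, -1.2, 6.5], 70], [[0, 0, 0], [0, 0, 0], 70], [[0, 0, 0], [0, 0, 0], 70], [[0, 0, 0], [0, 0, 0], 70], [[0, 0, 0], [0, 0, 0], 70], [[0, 0, 0], [0, 0, 0], 70], [[0, 0, 0], [0, 0, 0], 70]]
```

View pics/d3.png

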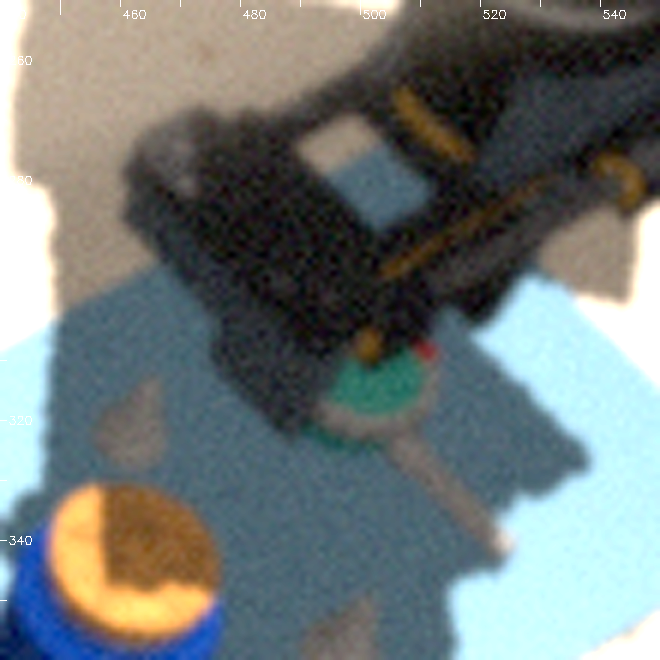

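>>> servo_tool:
  plan:
    - [[0,0,0],[-0.5,-2,6],70]
    - [[0,0,0],[-0.5,-1.5,6],70]
    - [[0,0,0],[0,-1,6],70]
    - [[0,0,0],[0,-0.5,4],70]
    - [[0,0,0],[0,0,2],70]
    - [[0,0,0],[0,0,0],70]
    - [[0,0,0],[0,0,0],70]
    - [[0,0,0],[0,0,0],70]
    - [[0,0,0],[0,0,0],70]
    - [[0,0,0],[0,0,0],70]

```text
time_s: 5.25
ee_pos: [452.2, 334.7, 8.5]
ee_rot: [-179.9, 0.1, -11.3]
force: [0.4, 0.1, 0.1]
gripper_width: 70.0
```

>>> servo_tool:
  plan:
    - [[0,0,0],[0,0,0],60]
    - [[0,0,0],[0,0,0],52]
    - [[0,0,0],[0,0,0],48]
    - [[0,0,0],[0,0,0],44]
    - [[0,0,0],[0,0,0],40]
    - [[0,0,0],[0,0,0],40]
    - [[0,0,0],[0,0,0],40]
    - [[0,0,0],[0,0,0],40]
    - [[0,0,0],[0,0,0],40]
    - [[0,0,0],[0,0,0],40]
  squeeze: 25

```text
time_s: 6.5
ee_pos: [451.8, 334.6, 8.5]
ee_rot: [-179.9, 0.1, -11.3]
force: [-0.6, -0.7, 0.0]
gripper_width: 44.8
```

Run:
```python
from h import *
grab("scene","scene3")
crop("scene3",440,250,110,110,6,"d4",2.2)
rows([(452,334,140,-9.8,5)],10,40)
```

```text
at [451.8 334.7   8.6] [-1.7992e+02  1.5000e-01 -1.1290e+01] w 45.4 t 6.55 F [ 0.7 -0.1  0.5]
10
[[[-0.0, 0.0, -0.3], [-0.0, 0.1, -26.3], 40], [[-0.0, 0.0, -0.3], [0.0, 0.1, -26.3], 40], [[-0.0, 0.0, -0.3], [0.0, 0.1, -26.3], 40], [[-0.0, 0.0, -0.3], [0.0, 0.1, -26.3], 40], [[-0.0, 0.0, -0.3], [0.0, 0.1, -26.3], 40], [[0, 0, 0], [0, 0, 0], 40], [[0, 0, 0], [0, 0, 0], 40], [[0, 0, 0], [0, 0, 0], 40], [[0, 0, 0], [0, 0, 0], 40], [[0, 0, 0], [0, 0, 0], 40]]
```

View pics/d4.png

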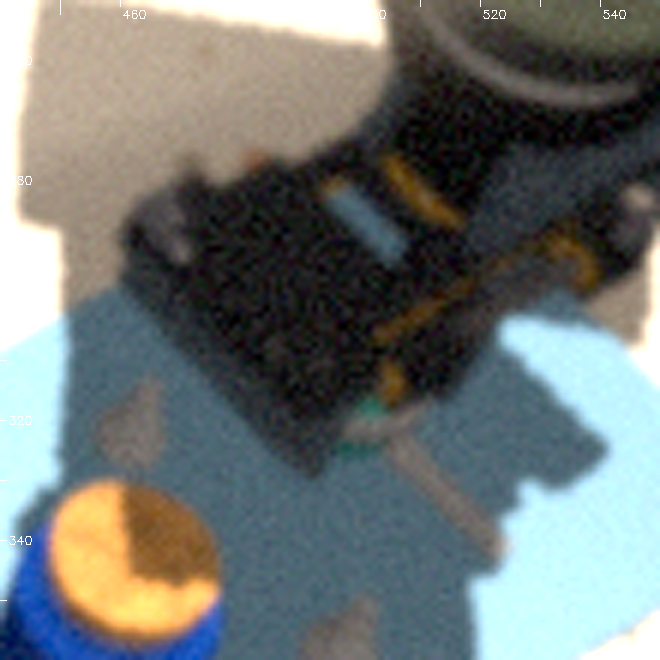

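>>> servo_tool:
  plan:
    - [[0,0,0],[0,0,-12],40]
    - [[0,0,0],[0,0,-24],40]
    - [[0,0,-0.5],[0,0,-26],40]
    - [[0,0,-0.5],[0,0,-26],40]
    - [[0,0,-0.5],[0,0,-20],40]
    - [[0,0,0],[0,0,-12],40]
    - [[0,0,0],[0,0,-6],40]
    - [[0,0,0],[0,0,0],40]
    - [[0,0,0],[0,0,0],40]
    - [[0,0,0],[0,0,0],40]

```text
time_s: 7.8
ee_pos: [451.3, 333.3, 139.6]
ee_rot: [180.0, 0.2, -9.8]
force: [-0.1, 0.6, -1.0]
gripper_width: 45.1
```

Run:
```python
from h import *
im=cv2.imread("pics/top0.png").astype(float); g=im.mean(2)
u0,v0,w,h=320,255,55,55
sub=cv2.resize(g[v0:v0+h,u0:u0+w].astype(np.float32),None,fx=8,fy=8,interpolation=cv2.INTER_CUBIC)
for th in (48,58,68):
    m=(sub<th).astype(np.uint8); c=max(cv2.findContours(m,0,2)[0],key=cv2.contourArea); r=cv2.minAreaRect(c); b=(cv2.boxPoints(r)+.5)/8-.5+[u0,v0]
    W=np.array([unp("top",*p,20)[:2] for p in b]); print(th,W.round(1).tolist(),W.mean(0).round(1),[round(float(np.linalg.norm(W[i]-W[i-1])),1) for i in range(2)])
crop("top0",305,250,65,60,10,"e1",2); crop("scene0",300,200,60,55,10,"e2",2)
```

```text
48 [[512.2, -36.0], [551.5, -42.8], [543.9, -87.1], [504.8, -80.2]] [528.1 -61.5] [44.8, 39.8]
58 [[510.5, -35.0], [553.6, -41.8], [546.4, -88.2], [503.4, -81.2]] [528.5 -61.5] [46.8, 43.6]
68 [[509.6, -32.8], [555.3, -41.0], [546.7, -89.7], [501.1, -81.3]] [528.2 -61.2] [49.3, 46.4]
```

View pics/e1.png

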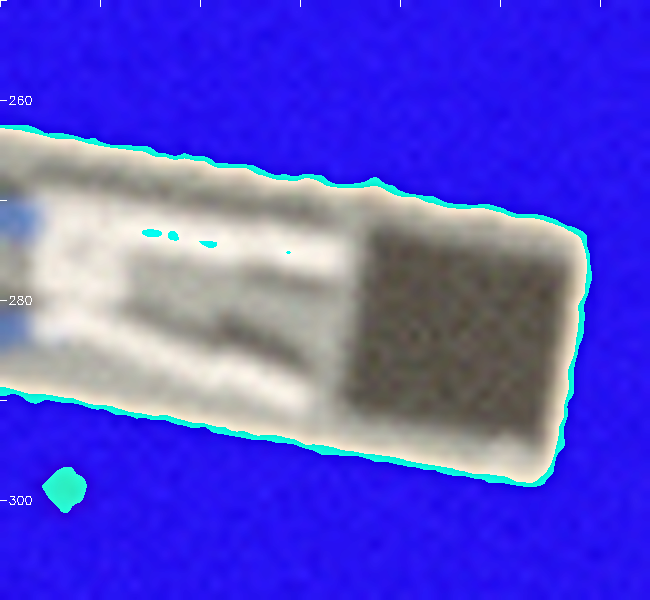

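View pics/e2.png

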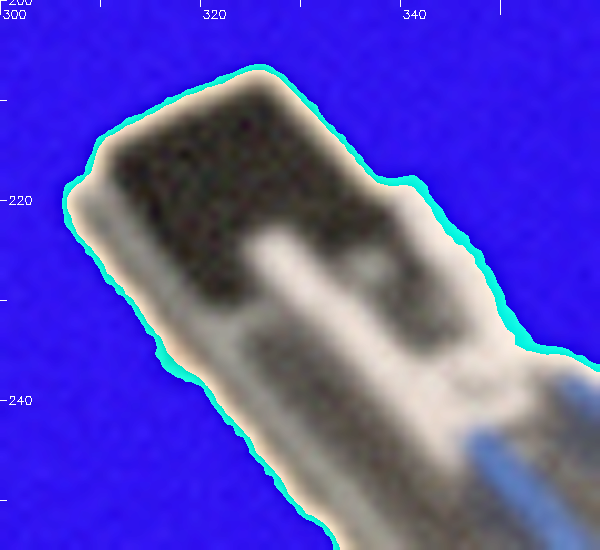

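Run:
```python
from h import *
a=np.radians(-99.6); X=np.array([np.cos(a),np.sin(a)]);Y=np.array([-X[1],X[0]])
A=unp("scene",310.3,214.0,20)[:2];B=unp("scene",325.7,207.9,20)[:2];print(A,B,np.linalg.norm(A-B),(A+B)/2-25*X)
# top predictions for features if rest centre = top est
for name,n,c in(("top","top",np.array([528.3,-61.4])),("scene","scene",(A+B)/2-25*X)):
    o=c-88*X
    print(name,"pivot",o)
    for lab,x,y,z in (("screw end",-124,6,28),("fixh rear top outer",-108,12,38),("fixh front outer",-12,12,38),("fix jaw tip inner",59,4.5,34),("rest c1",113,22,20),("rest c2",113,-22,20),("rest c3",63,-22,20),("rest c4",63,22,20)):
        print(lab,prj(n,[*(o+x*X+y*Y),z]).round(1))
```

```text
[548.34522891 -85.5955335 ] [510.87906305 -76.99900102] 38.4397444691804 [533.78136465 -56.64736633]
top pivot [542.97564971  25.36765126]
screw end [[261.  263.9]]
fixh rear top outer [[267.7 262.3]]
fixh front outer [[308.5 269.8]]
fix jaw tip inner [[338.2 278.6]]
rest c1 [[362.2 275.7]]
rest c2 [[358.9 294.3]]
rest c3 [[337.7 290.4]]
rest c4 [[341.1 271.8]]
scene pivot [548.45701436  30.12028493]
screw end [[380.8 285. ]]
fixh rear top outer [[373.8 277.5]]
fixh front outer [[345.6 244.9]]
fix jaw tip inner [[329.7 222.8]]
rest c1 [[309.5 214.8]]
rest c2 [[326.5 207.1]]
rest c3 [[339.  221.2]]
rest c4 [[321.7 229.3]]
```

Run:
```python
from h import *
rows([(528,-58.5,130,-9.7,9)],10,40)
```

```text
at [451.3 333.3 139.6] [179.96   0.22  -9.75] w 45.1 t 7.8 F [-0.1  0.6 -1. ]
10
[[[0.0, 0.0, -0.0], [15.8, 41.5, 1.0], 40], [[0.0, 0.0, -0.0], [15.8, 41.5, 1.0], 40], [[0.0, 0.0, -0.0], [15.8, 41.5, 1.0], 40], [[0.0, 0.0, -0.0], [15.8, 41.5, 1.0], 40], [[0.0, 0.0, -0.0], [15.8, 41.5, 1.1], 40], [[0.0, 0.0, -0.0], [15.8, 41.5, 1.1], 40], [[0.0, 0.0, -0.0], [15.8, 41.5, 1.1], 40], [[0.0, 0.0, -0.0], [15.7, 41.5, 1.1], 40], [[0.0, 0.0, -0.0], [15.7, 41.5, 1.1], 40], [[0, 0, 0], [0, 0, 0], 40]]
```

>>> servo_tool:
  plan:
    - [[0,0,0],[9,23,0],40]
    - [[0,0,0],[19,50,1],40]
    - [[0,0,0],[20,52,1],40]
    - [[0,0,0],[20,52,1],40]
    - [[0,0,0],[20,52,1],40]
    - [[0,0,0],[20,52,1],40]
    - [[0,0,0],[17,44,1],40]
    - [[0,0,0],[9,24,1],40]
    - [[0,0,0],[3,8,1],40]
    - [[0,0,0],[0,0,0],40]

```text
time_s: 9.05
ee_pos: [527.7, -51.9, 126.3]
ee_rot: [179.9, 0.5, -9.6]
force: [-0.1, 0.5, -1.0]
gripper_width: 45.4
```

Run:
```python
from h import *
rows([(528,-58.5,65,-9.7,5)],10,40)
```

```text
at [527.7 -51.9 126.3] [179.91   0.53  -9.63] w 45.4 t 9.05 F [-0.1  0.5 -1. ]
10
[[[0.0, 0.1, 0.0], [0.4, 1.3, 12.3], 40], [[0.0, 0.1, 0.0], [0.4, 1.3, 12.3], 40], [[0.0, 0.1, 0.0], [0.4, 1.3, 12.3], 40], [[0.0, 0.1, 0.0], [0.3, 1.3, 12.3], 40], [[0.0, 0.1, 0.0], [0.3, 1.3, 12.3], 40], [[0, 0, 0], [0, 0, 0], 40], [[0, 0, 0], [0, 0, 0], 40], [[0, 0, 0], [0, 0, 0], 40], [[0, 0, 0], [0, 0, 0], 40], [[0, 0, 0], [0, 0, 0], 40]]
```

>>> servo_tool:
  plan:
    - [[0,0,0],[0.5,2,9],40]
    - [[0,0.2,0],[0.5,2,16],40]
    - [[0,0.2,0],[0.5,1.5,17],40]
    - [[0,0.1,0],[0,1,15],40]
    - [[0,0,0],[0,0,8],40]
    - [[0,0,0],[0,0,4],40]
    - [[0,0,0],[0,0,0],40]
    - [[0,0,0],[0,0,0],40]
    - [[0,0,0],[0,0,0],40]
    - [[0,0,0],[0,0,0],40]

```text
time_s: 10.3
ee_pos: [527.3, -52.1, 54.5]
ee_rot: [180.0, -0.0, -9.1]
force: [-0.5, 0.2, -1.2]
gripper_width: 45.1
```

Run:
```python
from h import *
grab("scene","scene4");grab("top","top4")
crop("scene4",290,160,110,100,7,"f1",1.0);crop("top4",260,220,110,90,7,"f2",1.0)
from workcell import env; print(env.state()["ee_pos"],env.state()["ee_rot"])
```

```text
[527.20026052 -52.04280797  54.39773554] [ 1.79994199e+02  1.44498466e-02 -9.12282271e+00]
```

View pics/f1.png

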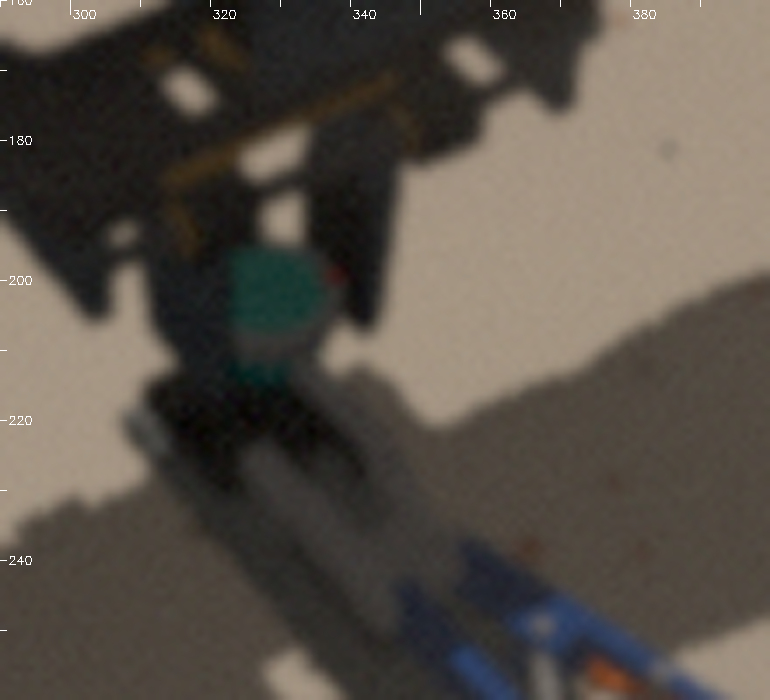

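View pics/f2.png

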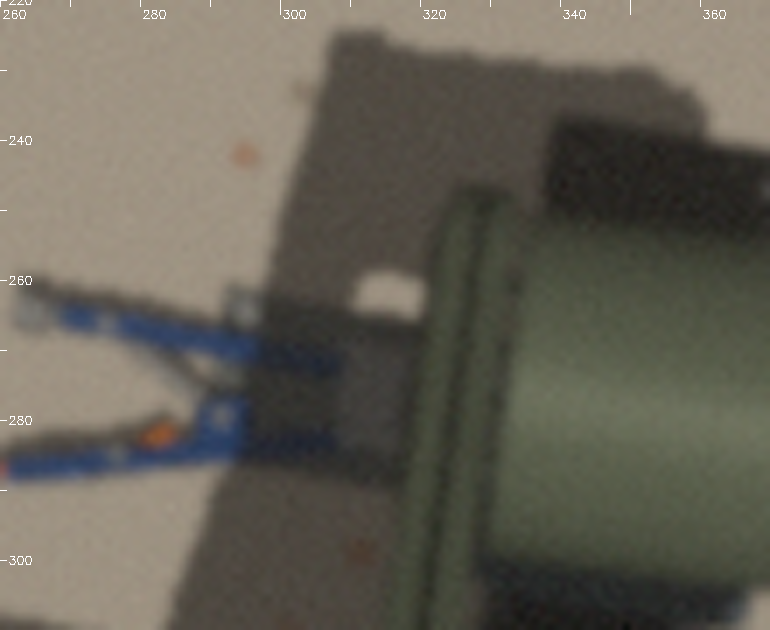

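>>> servo_tool:
  plan:
    - [[0,0,0.3],[0.5,3.5,0],40]
    - [[0,0,0.3],[0,3,0],40]
    - [[0,0,0],[0,0,0],40]
    - [[0,0,0],[0,0,0],40]
    - [[0,0,0],[0,0,0],40]
    - [[0,0,0],[0,0,0],40]
    - [[0,0,0],[0,0,0],40]
    - [[0,0,0],[0,0,0],40]
    - [[0,0,0],[0,0,0],40]
    - [[0,0,0],[0,0,0],40]

```text
time_s: 11.65
ee_pos: [526.6, -59.1, 54.5]
ee_rot: [180.0, 0.0, -9.8]
force: [0.6, 0.2, -1.6]
gripper_width: 45.3
```

Run:
```python
from h import *
grab("scene","scene5")
crop("scene5",300,180,75,75,10,"f3",2.5)
from workcell import env; s=env.state();print(s["ee_pos"],s["ee_rot"])
C=s["ee_pos"]-[0,0,5.5]
a=np.radians(s["ee_rot"][2]+90.1); S=np.array([np.cos(a),np.sin(a),0]);N=np.array([-S[1],S[0],0])
for d in (20,66):
  for k in (-4.5,4.5): print(d,k,prj("scene",C+S*d+N*k+[0,0,8]).round(1))
print("ring centre",prj("scene",C+[0,0,25]))
```

```text
[526.6101832  -59.09414173  54.44215098] [ 1.79996910e+02  8.47692933e-03 -9.77732411e+00]
20 -4.5 [[329.2 210.3]]
20 4.5 [[332.9 208.7]]
66 -4.5 [[341.4 224.1]]
66 4.5 [[345.1 222.4]]
ring centre [[325.98679474 197.99890774]]
```

View pics/f3.png

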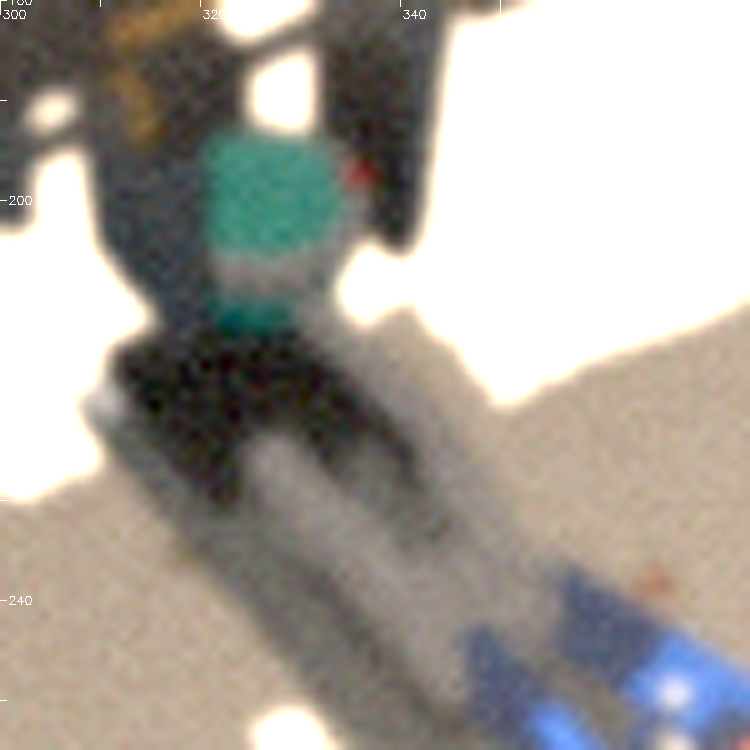

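Run:
```python
from h import *
red2=lambda r,g,b: np.clip(r-np.maximum(g,b)-8,0,None)
m=cent("scene5",330,191,11,11,red2); print(m)
M=unp("scene",m[0],m[1],54.4-5.5+25)[:2]
C=np.array([526.6,-59.1]); a=np.radians(-9.8+90.1+71.3); e=C+20.5*np.array([np.cos(a),np.sin(a)]); print(M,e,M-e)
```

```text
(np.float64(335.3457943925234), np.float64(196.62616822429908), np.float64(107.0))
[509.23565828 -49.09356383] [508.56720426 -49.34970371] [0.66845402 0.25613988]
```

>>> servo_tool:
  plan:
    - [[0,0,0],[1.2,-1,0],40]
    - [[0,0,0],[1.0,-0.8,0],40]
    - [[0,0,0],[0,0,3],40]
    - [[0,0,0],[0,0,5],40]
    - [[0,0,0],[0,0,5],40]
    - [[0,0,0],[0,0,4],40]
    - [[0,0,0],[0,0,2],40]
    - [[0,0,0],[0,0,0],40]
    - [[0,0,0],[0,0,0],40]
    - [[0,0,0],[0,0,0],40]

```text
time_s: 12.95
ee_pos: [529.2, -57.6, 33.8]
ee_rot: [180.0, 0.0, -9.8]
force: [-0.2, -0.0, -1.3]
gripper_width: 45.1
```

Run:
```python
from h import *
grab("scene","scene6")
crop("scene6",300,180,75,75,10,"f4",2.5)
```

```text
(no output)
```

View pics/f4.png

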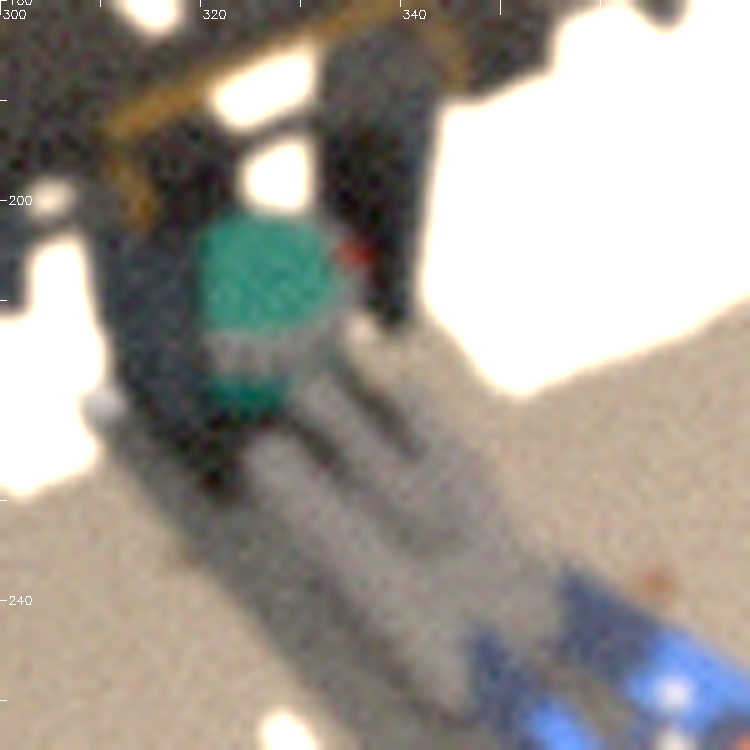

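>>> servo_tool:
  plan:
    - [[0,0,0],[0,0,2],40]
    - [[0,0,0],[0,0,2],40]
    - [[0,0,0],[0,0,2],40]
    - [[0,0,0],[0,0,1],40]
    - [[0,0,0],[0,0,0.5],40]
    - [[0,0,0],[0,0,0],40]
    - [[0,0,0],[0,0,0],40]
    - [[0,0,0],[0,0,0],40]
    - [[0,0,0],[0,0,0],40]
    - [[0,0,0],[0,0,0],40]

```text
time_s: 14.25
ee_pos: [529.3, -57.6, 26.0]
ee_rot: [180.0, 0.0, -9.8]
force: [-0.2, -0.7, -1.5]
gripper_width: 45.0
```

Run:
```python
from h import *
grab("scene","scene7")
crop("scene7",300,180,75,75,10,"f5",2.5)
from workcell import env; s=env.state();print(s["force"],s["torque"])
```

```text
[-0.47358439 -0.78182646 -1.12295549] [-0.00608444 -0.11429313 -0.03325677]
```

View pics/f5.png

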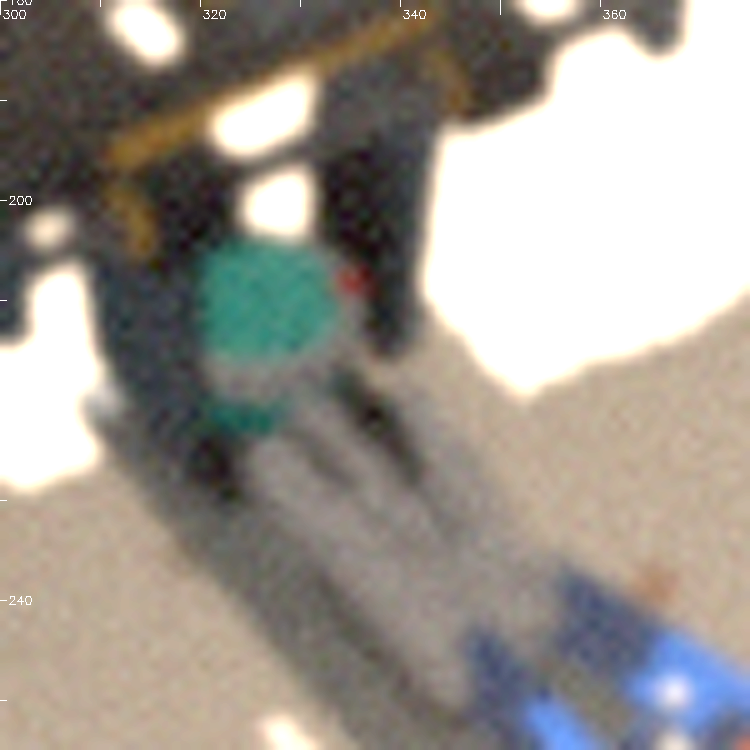

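>>> servo_tool:
  plan:
    - [[0,0,0],[0,0,0.6],40]
    - [[0,0,0],[0,0,0.6],40]
    - [[0,0,0],[0,0,0],40]
    - [[0,0,0],[0,0,0],46]
    - [[0,0,0],[0,0,0],50]
    - [[0,0,0],[0,0,0],56]
    - [[0,0,0],[0,0,0],66]
    - [[0,0,0],[0,0,0],74]
    - [[0,0,0],[0,0,-4],74]
    - [[0,0,0],[0,0,-12],74]

```text
time_s: 15.55
ee_pos: [529.2, -57.6, 41.4]
ee_rot: [180.0, 0.1, -9.8]
force: [0.7, -0.0, -0.0]
gripper_width: 73.9
```

Run:
```python
from h import *
o=np.array([532,-58.2]); a=np.radians(-99.6); X=np.array([np.cos(a),np.sin(a)]);Y=np.array([-X[1],X[0]])
p=o-88*X; sq=p-70*X-2*Y; print("pivot",p,"squeeze",sq,"levertip",p-146*X-10*Y)
rows([(529,-57.5,110,-9.6,4),(*sq,100,-9.6,6)],10,91)
```

```text
pivot [546.67564971  28.56765126] squeeze [556.37746991  97.92091135] levertip [561.16392636 174.19076014]
at [529.2 -57.6  41.4] [ 1.7999e+02  5.0000e-02 -9.7800e+00] w 73.9 t 15.55 F [ 0.7 -0.  -0. ]
10
[[[0.0, 0.0, -0.0], [-0.1, -0.0, -17.1], 91], [[0.0, 0.0, -0.0], [-0.1, -0.0, -17.1], 91], [[0.0, 0.0, -0.0], [-0.1, -0.0, -17.1], 91], [[0.0, 0.0, -0.0], [-0.0, -0.0, -17.1], 91], [[-0.0, -0.0, 0.0], [0.2, -26.3, 1.7], 91], [[-0.0, -0.0, 0.0], [0.2, -26.3, 1.7], 91], [[-0.0, -0.0, 0.0], [0.2, -26.3, 1.7], 91], [[-0.0, -0.0, 0.0], [0.2, -26.3, 1.7], 91], [[-0.0, -0.0, 0.0], [0.2, -26.3, 1.7], 91], [[-0.0, -0.0, 0.0], [0.2, -26.3, 1.7], 91]]
```

>>> servo_tool:
  plan:
    - [[0,0,0],[0,0,-15],91]
    - [[0,0,0],[0,0,-20],91]
    - [[0,0,0],[0,-10,-15],91]
    - [[0,0,0],[0,-24,-6],91]
    - [[0,0,0],[0,-30,0],91]
    - [[0,0,0],[0,-32,0],91]
    - [[0,0,0],[0,-30,0],91]
    - [[0,0,0],[0,-18,8],91]
    - [[0,0,0],[0,-9,8],91]
    - [[0,0,0],[0,-3,4],91]

```text
time_s: 16.8
ee_pos: [560.5, 99.4, 90.2]
ee_rot: [-179.9, -0.8, -9.9]
force: [0.5, -0.8, -0.6]
gripper_width: 90.7
```

Run:
```python
from h import *
grab("scene","scene8");grab("top","top8")
crop("scene8",300,170,120,115,6,"g1",1.5); crop("top8",310,250,60,50,12,"g2",1.5)
rows([(554.4,98.2,60,-9.6,5)],10,91)
```

```text
at [560.3  99.   90.1] [-179.92   -0.79   -9.92] w 90.9 t 16.9 F [-0.7  0.5  0. ]
10
[[[-0.0, -0.2, -0.1], [-1.2, 0.4, 6.0], 91], [[-0.0, -0.2, -0.1], [-1.2, 0.4, 6.0], 91], [[-0.0, -0.2, -0.1], [-1.2, 0.4, 6.0], 91], [[-0.0, -0.2, -0.1], [-1.2, 0.4, 6.0], 91], [[-0.0, -0.2, -0.1], [-1.2, 0.4, 6.0], 91], [[0, 0, 0], [0, 0, 0], 91], [[0, 0, 0], [0, 0, 0], 91], [[0, 0, 0], [0, 0, 0], 91], [[0, 0, 0], [0, 0, 0], 91], [[0, 0, 0], [0, 0, 0], 91]]
```

View pics/g1.png

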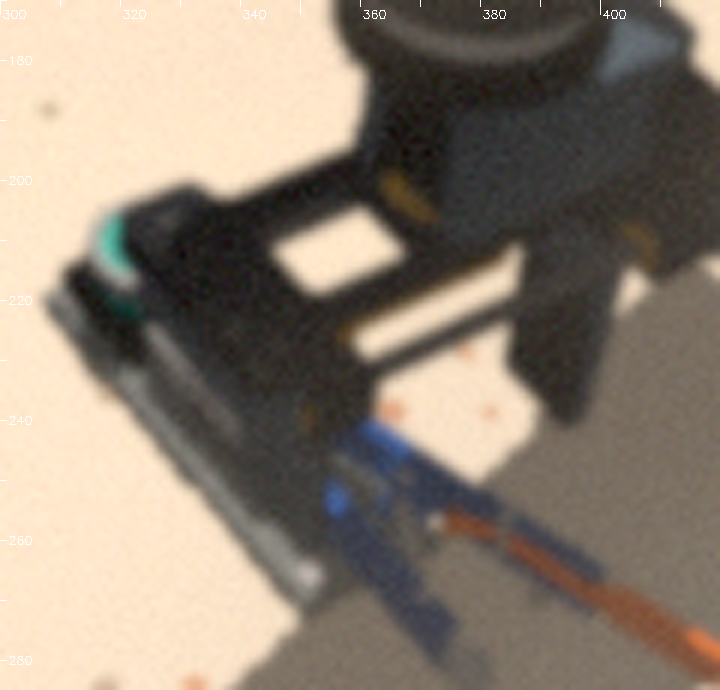

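View pics/g2.png

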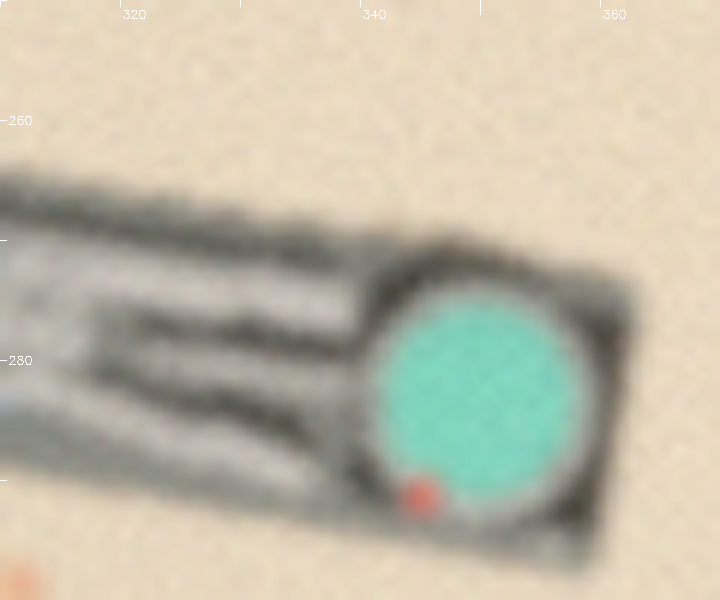

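Run:
```python
from h import *
c=cent("top8",338,270,25,26,teal);m=cent("top8",338,284,14,14,red);C=unp("top",*c[:2],45);M=unp("top",*m[:2],45);d=M-C
print(c,C,C[:2]-[529.2,-57.6],np.hypot(*d[:2]),np.degrees(np.arctan2(d[1],d[0])))
```

```text
(np.float64(349.4846625766871), np.float64(282.8773006134969), np.float64(163.0)) [527.81135038 -59.08941928  45.        ] [-1.38864962 -1.48941928] 21.6926016510327 149.72306460202842
```

Run:
```python
from h import *
for p in ((269,187),(258,193),(245,190),(310,190),(358,197)): print(unp("top",*p,8).round(1))
rows([(553.5,97,45,-9.6,5)],10,91)
```

```text
[757.1 135.1   8. ]
[742.  161.3   8. ]
[749. 193.   8.]
[750.9  36.    8. ]
[735.1 -79.6   8. ]
at [560.3  99.   90.1] [-179.92   -0.79   -9.92] w 90.9 t 16.9 F [-0.7  0.5  0. ]
10
[[[-0.0, -0.2, -0.1], [-1.4, 0.6, 9.0], 91], [[-0.0, -0.2, -0.1], [-1.4, 0.6, 9.0], 91], [[-0.0, -0.2, -0.1], [-1.3, 0.6, 9.0], 91], [[-0.0, -0.2, -0.1], [-1.3, 0.6, 9.0], 91], [[-0.0, -0.2, -0.1], [-1.3, 0.6, 9.0], 91], [[0, 0, 0], [0, 0, 0], 91], [[0, 0, 0], [0, 0, 0], 91], [[0, 0, 0], [0, 0, 0], 91], [[0, 0, 0], [0, 0, 0], 91], [[0, 0, 0], [0, 0, 0], 91]]
```

Far from everything. Go down over the handles.

>>> servo_tool:
  plan:
    - [[0,-0.3,0],[-2.5,1,4],91]
    - [[0,-0.3,0],[-2.5,1,8],91]
    - [[0,-0.2,0],[-1.5,0.5,10],91]
    - [[0,0,0],[-0.5,0,10],91]
    - [[0,0,0],[0,0,7],91]
    - [[0,0,0],[0,0,4],91]
    - [[0,0,0],[0,0,0],91]
    - [[0,0,0],[0,0,0],91]
    - [[0,0,0],[0,0,0],91]
    - [[0,0,0],[0,0,0],91]

```text
time_s: 18.15
ee_pos: [552.7, 95.9, 44.2]
ee_rot: [-179.9, 0.1, -10.1]
force: [-0.4, -0.2, 0.6]
gripper_width: 91.0
```

Run:
```python
from h import *
grab("scene","scene9")
crop("scene9",320,200,110,100,7,"g3",2.2)
rows([(553.5,97,14,-9.6,5)],10,91)
```

```text
at [552.7  95.9  44.2] [-1.7994e+02  6.0000e-02 -1.0050e+01] w 91.3 t 18.2 F [-0.7  0.4  0.5]
10
[[[-0.0, 0.0, -0.1], [0.1, -0.2, 6.0], 91], [[-0.0, 0.0, -0.1], [0.1, -0.2, 6.0], 91], [[-0.0, 0.0, -0.1], [0.1, -0.2, 6.0], 91], [[-0.0, 0.0, -0.1], [0.1, -0.2, 6.0], 91], [[-0.0, 0.0, -0.1], [0.1, -0.2, 6.0], 91], [[0, 0, 0], [0, 0, 0], 91], [[0, 0, 0], [0, 0, 0], 91], [[0, 0, 0], [0, 0, 0], 91], [[0, 0, 0], [0, 0, 0], 91], [[0, 0, 0], [0, 0, 0], 91]]
```

View pics/g3.png

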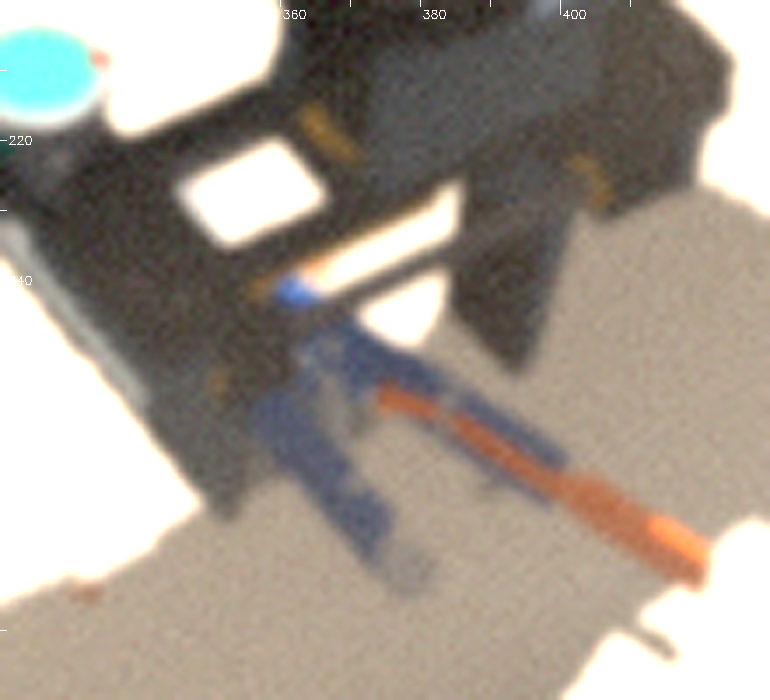

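>>> servo_tool:
  plan:
    - [[0,0,0],[0,0,4],91]
    - [[0,0,0],[0,0,7],91]
    - [[0,0,0],[0,0,8],91]
    - [[0,0,0],[0,0,6],91]
    - [[0,0,0],[0,0,4],91]
    - [[0,0,0],[0,0,1.5],91]
    - [[0,0,0],[1,0,0],91]
    - [[0,0,0],[1,0,0],91]
    - [[0,0,0],[0,0,0],91]
    - [[0,0,0],[0,0,0],91]

```text
time_s: 19.45
ee_pos: [554.9, 95.6, 11.6]
ee_rot: [-179.9, 0.0, -10.1]
force: [0.1, 0.8, -0.5]
gripper_width: 91.1
```

>>> servo_tool:
  plan:
    - [[0,0,0],[0,0,0],70]
    - [[0,0,0],[0,0,0],60]
    - [[0,0,0],[0,0,0],50]
    - [[0,0,0],[0,0,0],44]
    - [[0,0,0],[0,0,0],38]
    - [[0,0,0],[0,0,0],34]
    - [[0,0,0],[0,0,0],30]
    - [[0,0,0],[0,0,0],27]
    - [[0,0,0],[0,0,0],25]
    - [[0,0,0],[0,0,0],25]
  squeeze: 30

```text
time_s: 20.7
ee_pos: [553.5, 96.0, 11.2]
ee_rot: [-179.9, 0.2, -10.1]
force: [-0.2, 1.0, -0.8]
gripper_width: 27.5
```

>>> servo_tool:
  plan:
    - [[0,0,0],[0,0,0],25]
    - [[0,0,0],[0,0,0],34]
    - [[0,0,0],[0,0,0],50]
    - [[0,0,0],[0,0,0],70]
    - [[0,0,0],[0,0,0],90]
    - [[0,0,0],[0,0,-6],90]
    - [[0,0,0],[0,0,-16],90]
    - [[0,0,0],[0,0,-24],90]
    - [[0,0,0],[0,0,-24],90]
    - [[0,0,0],[0,0,-18],90]

```text
time_s: 21.95
ee_pos: [555.0, 95.4, 105.0]
ee_rot: [-179.9, 0.0, -10.0]
force: [-0.1, 0.3, 0.2]
gripper_width: 89.7
```

Run:
```python
from h import *
grab("scene","scene10");grab("top","top10")
crop("scene10",300,190,130,100,6,"k1",1.8);crop("top10",310,250,60,50,12,"k2",1.5)
o=np.array([529.7,-59.9])
rows([(530,-58.5,100,13,8)],10,70)
```

```text
at [556.4  95.6 106. ] [-179.86   -0.21  -10.06] w 89.7 t 22.05 F [-0.1  0.2 -0.4]
10
[[[-0.0, -0.0, -2.9], [0.1, 19.5, 0.7], 70], [[-0.0, -0.0, -2.9], [-0.9, 19.5, 0.7], 70], [[-0.0, -0.0, -2.9], [-1.8, 19.5, 0.7], 70], [[-0.0, -0.0, -2.9], [-2.8, 19.3, 0.7], 70], [[-0.0, -0.0, -2.9], [-3.8, 19.2, 0.7], 70], [[-0.0, -0.0, -2.9], [-4.7, 19.0, 0.7], 70], [[-0.0, -0.0, -2.9], [-5.7, 18.7, 0.7], 70], [[-0.0, -0.0, -2.9], [-6.6, 18.4, 0.7], 70], [[0, 0, 0], [0, 0, 0], 70], [[0, 0, 0], [0, 0, 0], 70]]
```

View pics/k1.png

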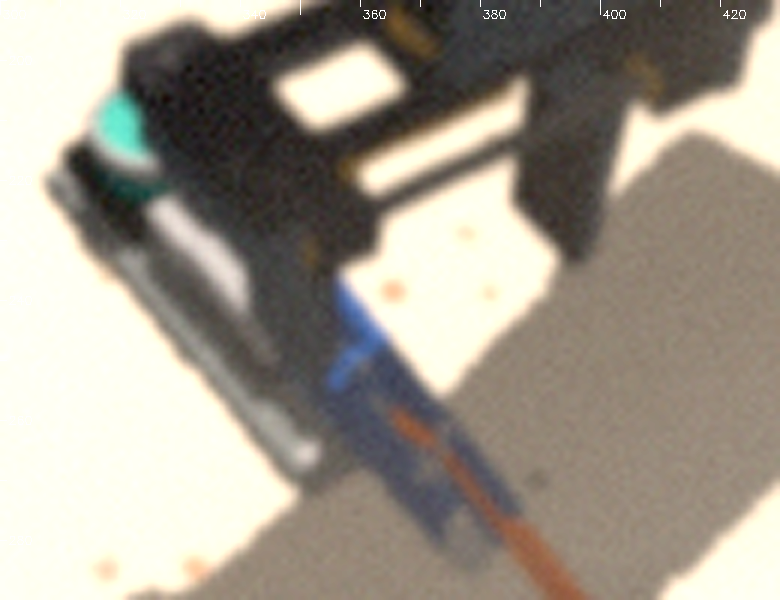

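View pics/k2.png

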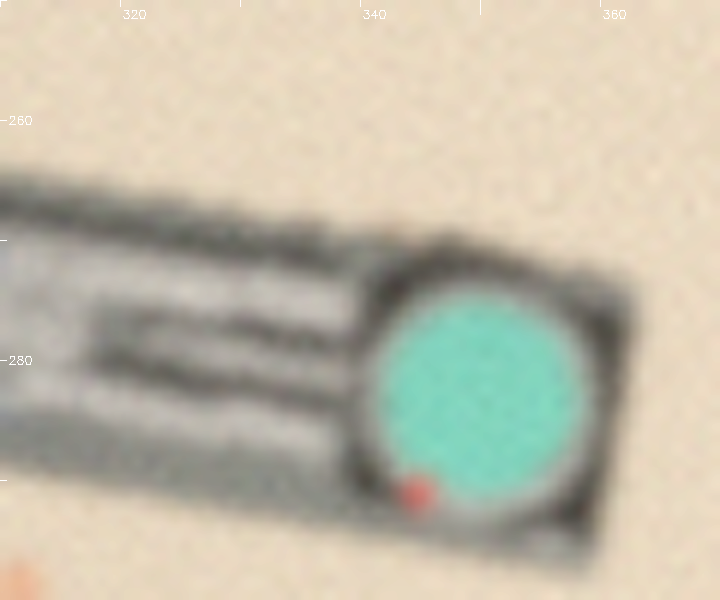

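Run:
```python
from h import *
c=cent("top10",338,270,25,26,teal);m=cent("top10",338,284,14,14,red);C=unp("top",*c[:2],45);M=unp("top",*m[:2],45);d=M-C
print(C[:2]+[1.4,1.5],np.hypot(*d[:2]),np.degrees(np.arctan2(d[1],d[0])))
```

```text
[529.46599329 -57.8250614 ] 22.03027072659736 146.887940758162
```

>>> servo_tool:
  plan:
    - [[0,0,-2],[0,8,0],70]
    - [[0,0,-3],[0,18,1],70]
    - [[0,0,-3],[-1,24,1],70]
    - [[0,0,-3],[-3,26,1],70]
    - [[0,0,-3],[-4,26,1],70]
    - [[0,0,-3],[-6,22,1],70]
    - [[0,0,-2],[-6,16,0],70]
    - [[0,0,-1],[-4,9,0],70]
    - [[0,0,0],[-1,3,0],70]
    - [[0,0,0],[0,0,0],70]

```text
time_s: 23.3
ee_pos: [527.7, -61.7, 98.6]
ee_rot: [-179.9, -0.0, 10.7]
force: [-1.2, 0.6, 0.4]
gripper_width: 69.9
```

Run:
```python
from h import *
rows([(529.2,-57.6,60,11,5)],10,70)
```

```text
at [527.7 -61.7  98.6] [-1.7986e+02 -3.0000e-02  1.0660e+01] w 69.9 t 23.3 F [-1.2  0.6  0.4]
10
[[[-0.0, -0.0, -0.1], [0.4, -0.7, 7.7], 70], [[-0.0, -0.0, -0.1], [0.5, -0.7, 7.7], 70], [[-0.0, -0.0, -0.1], [0.5, -0.7, 7.7], 70], [[-0.0, -0.0, -0.1], [0.5, -0.7, 7.7], 70], [[-0.0, -0.0, -0.1], [0.5, -0.8, 7.7], 70], [[0, 0, 0], [0, 0, 0], 70], [[0, 0, 0], [0, 0, 0], 70], [[0, 0, 0], [0, 0, 0], 70], [[0, 0, 0], [0, 0, 0], 70], [[0, 0, 0], [0, 0, 0], 70]]
```

>>> servo_tool:
  plan:
    - [[0,0,0],[0.8,-2,6],66]
    - [[0,0,0],[0.8,-2,12],66]
    - [[0,0,0],[0.5,-1,14],66]
    - [[0,0,0],[0,0,12],66]
    - [[0,0,0],[0,0,8],66]
    - [[0,0,0],[0,0,4],66]
    - [[0,0,0],[0,0,2],66]
    - [[0,0,0],[0,0,0],66]
    - [[0,0,0],[0,0,0],66]
    - [[0,0,0],[0,0,0],66]

```text
time_s: 24.55
ee_pos: [529.1, -54.6, 36.1]
ee_rot: [-179.8, -0.0, 10.7]
force: [-1.0, -0.0, 0.2]
gripper_width: 65.7
```

>>> servo_tool:
  plan:
    - [[0,0,0],[-0.2,1.6,0],66]
    - [[0,0,0],[-0.2,1.6,0],64]
    - [[0,0,0],[0,0,0],58]
    - [[0,0,0],[0,0,0],52]
    - [[0,0,0],[0,0,0],48]
    - [[0,0,0],[0,0,0],44]
    - [[0,0,0],[0,0,0],40]
    - [[0,0,0],[0,0,0],40]
    - [[0,0,0],[0,0,0],40]
    - [[0,0,0],[0,0,0],40]
  squeeze: 20

```text
time_s: 25.8
ee_pos: [529.6, -58.2, 36.5]
ee_rot: [-179.9, -0.1, 10.7]
force: [-1.4, 0.2, -0.3]
gripper_width: 45.2
```

Gripped on the ring. Turn clockwise about 41°.

>>> servo_tool:
  plan:
    - [[0,0,3],[0,0,0],40]
    - [[0,0,5],[0,0,0],40]
    - [[0,0,6],[0,0,0],40]
    - [[0,0,6],[0,0,0],40]
    - [[0,0,6],[0,0,0],40]
    - [[0,0,6],[0,0,0],40]
    - [[0,0,5],[0,0,0],40]
    - [[0,0,3],[0,0,0],40]
    - [[0,0,0],[0,0,0],40]
    - [[0,0,0],[0,0,0],40]

```text
time_s: 27.05
ee_pos: [528.8, -58.0, 36.5]
ee_rot: [-179.9, 0.1, -30.3]
force: [0.5, -0.0, 0.4]
gripper_width: 45.4
```

Run:
```python
from h import *
grab("scene","scene11")
crop("scene11",290,170,80,80,8,"k3",2.)
from workcell import env; s=env.state(); print(s["ee_pos"],s["ee_rot"],s["force"],s["torque"])
```

```text
[528.76746062 -58.02321685  36.52903448] [-1.79946157e+02  1.02582072e-01 -3.02608269e+01] [-0.47649221 -0.60125896  0.61099806] [-0.05860306 -0.16617827  0.03623923]
```

View pics/k3.png

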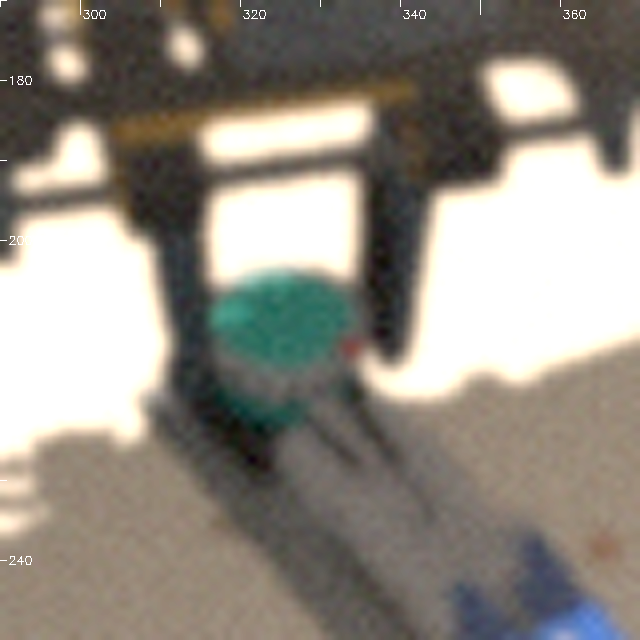

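>>> servo_tool:
  plan:
    - [[0,0,0],[0,0,0],50]
    - [[0,0,0],[0,0,0],58]
    - [[0,0,0],[0,0,0],62]
    - [[0,0,-5],[0,0,0],62]
    - [[0,0,-8],[0,0,0],62]
    - [[0,0,-9],[0,0,0],62]
    - [[0,0,-9],[0,0,0],62]
    - [[0,0,-7],[0,0,0],62]
    - [[0,0,-4],[0,0,0],62]
    - [[0,0,0],[0,0,0],62]

```text
time_s: 28.35
ee_pos: [528.4, -57.8, 36.5]
ee_rot: [-179.9, 0.1, 13.1]
force: [-0.3, 0.4, -0.6]
gripper_width: 62.0
```

>>> servo_tool:
  plan:
    - [[0,0,0],[0,0,0],56]
    - [[0,0,0],[0,0,0],52]
    - [[0,0,0],[0,0,0],48]
    - [[0,0,0],[0,0,0],44]
    - [[0,0,0],[0,0,0],40]
    - [[0,0,0],[0,0,0],40]
    - [[0,0,0],[0,0,0],40]
    - [[0,0,2],[0,0,0],40]
    - [[0,0,4],[0,0,0],40]
    - [[0,0,5],[0,0,0],40]

```text
time_s: 29.6
ee_pos: [528.4, -57.8, 36.5]
ee_rot: [-179.9, 0.1, 1.5]
force: [-0.4, 0.8, 0.6]
gripper_width: 45.0
```

>>> servo_tool:
  plan:
    - [[0,0,4],[0,0,0],40]
    - [[0,0,4],[0,0,0],40]
    - [[0,0,3],[0,0,0],40]
    - [[0,0,2],[0,0,0],40]
    - [[0,0,1.5],[0,0,0],40]
    - [[0,0,1.5],[0,0,0],40]
    - [[0,0,1.5],[0,0,0],40]
    - [[0,0,1.5],[0,0,0],40]
    - [[0,0,1.5],[0,0,0],40]
    - [[0,0,1.5],[0,0,0],40]

```text
time_s: 30.85
ee_pos: [525.8, -57.3, 36.4]
ee_rot: [179.9, 0.4, -21.6]
force: [-3.1, 0.7, 3.0]
gripper_width: 45.6
```

Run:
```python
from h import *
from workcell import env; s=env.state(); print(s["ee_pos"],s["ee_rot"],s["force"],s["torque"],s["effort"])
grab("scene","scene12")
crop("scene12",290,170,80,80,8,"k4",2.)
```

```text
[525.78610764 -57.29169952  36.4143785 ] [179.94482071   0.43124231 -21.58881434] [-3.09569371  0.69724477  2.96952718] [0.14256325 0.50117185 0.68528136] [ -0.70326682 -39.91990328 -18.04992199   0.48083995  -0.87407967
   0.45727347]
```

View pics/k4.png

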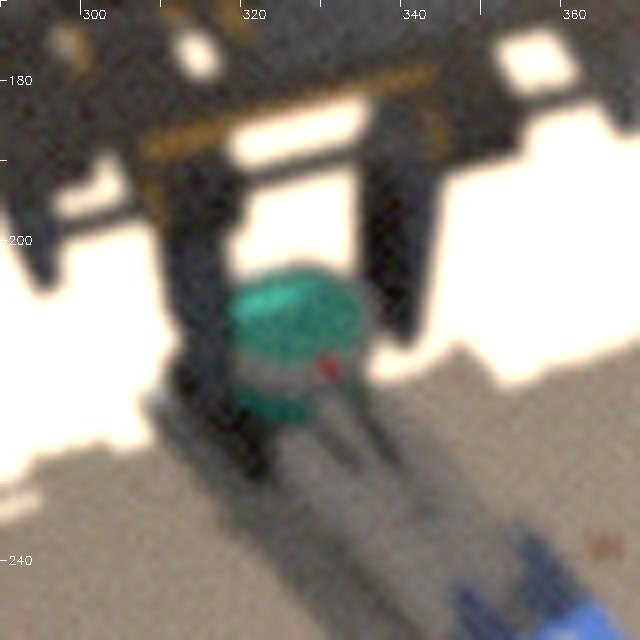

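>>> servo_tool:
  plan:
    - [[0,0,0],[0,0,0],44]
    - [[0,0,0],[0,0,0],50]
    - [[0,0,0],[0,0,0],58]
    - [[0,0,0],[0,0,0],66]
    - [[0,0,0],[0,0,-8],66]
    - [[0,0,-2],[0,0,-18],66]
    - [[0,0,-3],[0,-6,-24],66]
    - [[0,0,-3],[0,-20,-16],66]
    - [[0,0,-3],[0,-36,-6],66]
    - [[0,0,-1],[0,-46,0],66]

```text
time_s: 32.15
ee_pos: [554.8, 47.0, 114.0]
ee_rot: [-179.9, -0.1, -9.9]
force: [0.8, 0.5, 0.1]
gripper_width: 66.0
```

Run:
```python
from h import *
grab("top","top13");grab("scene","scene13")
crop("top13",310,250,60,50,12,"k5",1.5)
c=cent("top13",338,270,25,26,teal);m=cent("top13",325,260,35,36,red);C=unp("top",*c[:2],45);M=unp("top",*m[:2],45);d=M-C
print(m,C[:2]+[1.4,1.5],np.hypot(*d[:2]),np.degrees(np.arctan2(d[1],d[0])))
rows([(568,173,100,-9.6,4)],10,0)
```

```text
(np.float64(340.0943396226415), np.float64(281.28930817610063), np.float64(159.0)) [527.68119546 -57.5101642 ] 21.903559550107904 77.23602923525141
at [555.   49.9 113.6] [-1.7977e+02 -4.0000e-02 -9.5900e+00] w 65.7 t 32.25 F [-0.  -0.9  1.1]
10
[[[-0.1, -0.0, 0.0], [-1.9, -30.9, 3.5], 0], [[-0.1, -0.0, 0.0], [-1.9, -30.9, 3.5], 0], [[-0.1, -0.0, 0.0], [-1.9, -30.9, 3.4], 0], [[-0.1, -0.0, 0.0], [-1.9, -30.9, 3.4], 0], [[0, 0, 0], [0, 0, 0], 0], [[0, 0, 0], [0, 0, 0], 0], [[0, 0, 0], [0, 0, 0], 0], [[0, 0, 0], [0, 0, 0], 0], [[0, 0, 0], [0, 0, 0], 0], [[0, 0, 0], [0, 0, 0], 0]]
```

View pics/k5.png

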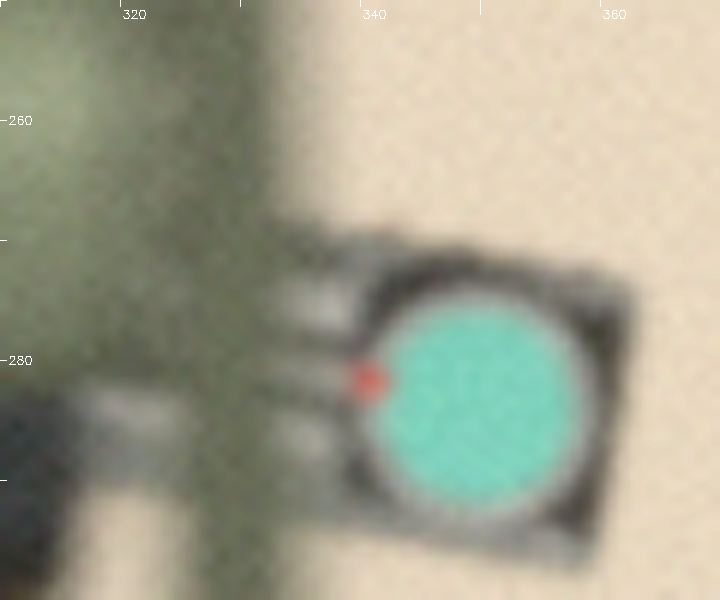

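Run:
```python
from h import *
crop("top13",235,240,75,65,10,"m1",1.5);crop("scene13",350,220,90,80,8,"m2",1.8)
```

```text
(no output)
```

View pics/m1.png

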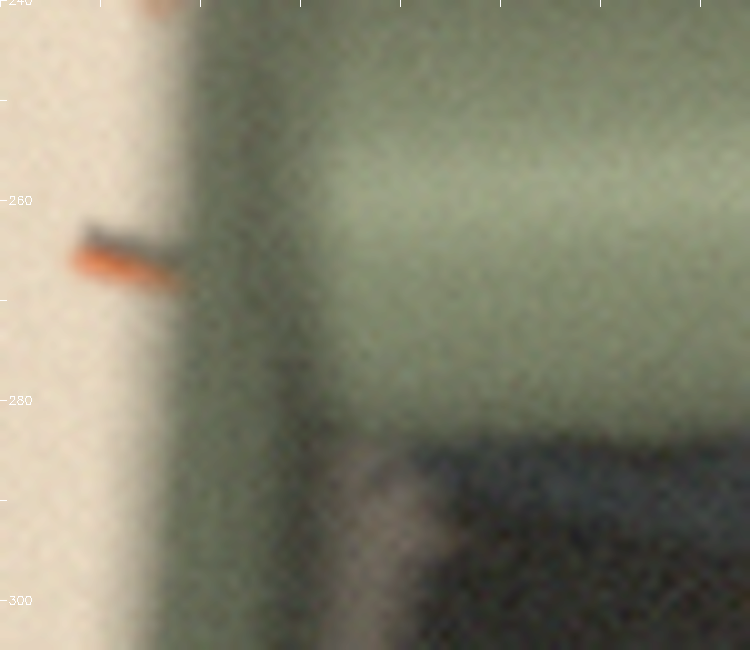

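View pics/m2.png

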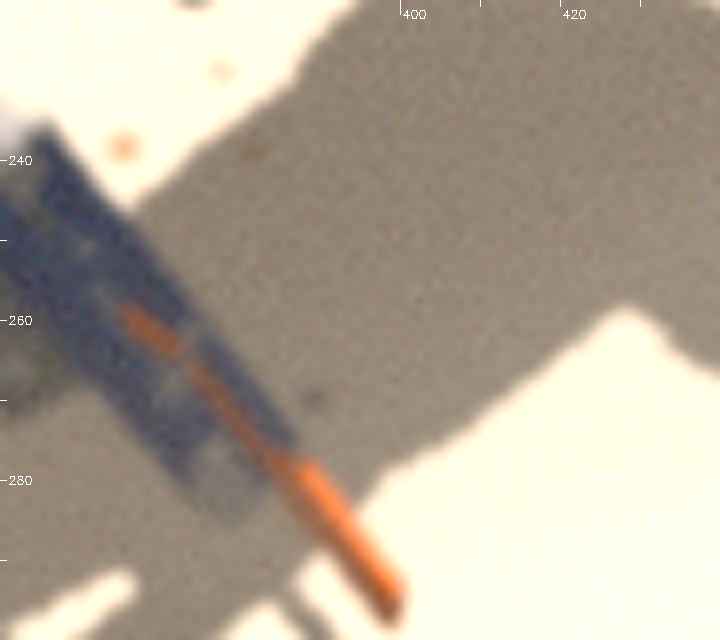

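Run:
```python
from h import *
p=np.array([544.4,26.9]); a=np.radians(-99.6); X=np.array([np.cos(a),np.sin(a)]);Y=np.array([-X[1],X[0]])
def cl(w): d=w[:2]-p; return (d@X).round(1),(d@Y).round(1)
for n,u,v,b in (("top",242.0,265.6,(-1.4,-1.5)),("top",252.5,267.7,(-1.4,-1.5)),("scene",399.3,292.8,(1.5,1.5)),("scene",397.6,294.5,(1.5,1.5)),("scene",387,277,(1.5,1.5))):
    w=unp(n,u,v,39)[:2]-b; print(n,w,cl(w))
for x,y in((-150,12),(-150,20)): print(x,y,p+x*X+y*Y)
```

```text
top [565.65236345 190.40543923] (np.float64(-164.8), np.float64(-6.3))
top [561.13778414 165.97346687] (np.float64(-139.9), np.float64(-6.7))
scene [567.09241281 189.573058  ] (np.float64(-164.2), np.float64(-4.8))
scene [572.25542337 190.05660667] (np.float64(-165.5), np.float64(0.3))
scene [557.65521972 149.41969135] (np.float64(-123.0), np.float64(-7.4))
-150 12 [581.24726445 172.7981806 ]
-150 20 [589.13523275 171.46403063]
```

>>> servo_tool:
  plan:
    - [[0,0,0],[2,-12,0],0]
    - [[0,0,0],[3,-26,2],0]
    - [[0,0,0],[4,-32,4],0]
    - [[0,0,0],[3,-26,8],0]
    - [[0,0,0],[2,-16,12],0]
    - [[0,0,0],[1,-8,12],0]
    - [[0,0,0],[0,-3,10],0]
    - [[0,0,0],[0,0,5],0]
    - [[0,0,0],[0,0,0],0]
    - [[0,0,0],[0,0,0],0]

```text
time_s: 33.5
ee_pos: [592.0, 168.2, 58.9]
ee_rot: [-179.9, -0.0, -10.0]
force: [-0.3, 0.6, -0.8]
gripper_width: 0.4
```

Run:
```python
from h import *
grab("scene","scene14")
crop("scene14",360,210,90,100,7,"m3",2.)
rows([(591,171,15,-9.6,6)],10,0)
```

```text
at [592.  168.2  59. ] [-1.7988e+02 -3.0000e-02 -1.0050e+01] w 0.5 t 33.55 F [ 0.4 -0.5  0.2]
10
[[[-0.0, -0.0, -0.1], [-0.3, -0.4, 7.3], 0], [[-0.0, -0.0, -0.1], [-0.3, -0.4, 7.3], 0], [[-0.0, -0.0, -0.1], [-0.3, -0.4, 7.3], 0], [[-0.0, -0.0, -0.1], [-0.3, -0.4, 7.3], 0], [[-0.0, -0.0, -0.1], [-0.2, -0.4, 7.3], 0], [[-0.0, -0.0, -0.1], [-0.2, -0.4, 7.3], 0], [[0, 0, 0], [0, 0, 0], 0], [[0, 0, 0], [0, 0, 0], 0], [[0, 0, 0], [0, 0, 0], 0], [[0, 0, 0], [0, 0, 0], 0]]
```

View pics/m3.png

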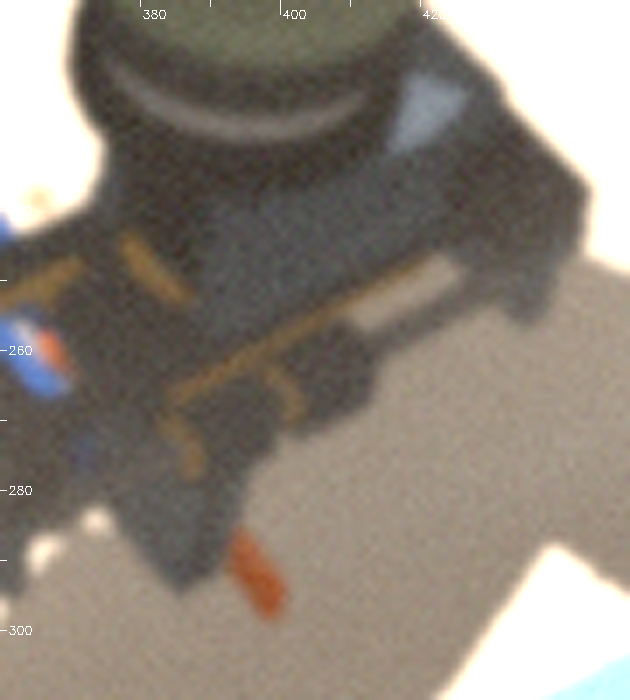

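>>> servo_tool:
  plan:
    - [[0,0,0],[0,-1,4],0]
    - [[0,0,0],[0,-1,8],0]
    - [[0,0,0],[0,-1,10],0]
    - [[0,0,0],[0,0,10],0]
    - [[0,0,0],[0,0,7],0]
    - [[0,0,0],[0,0,4],0]
    - [[0,0,0],[0,0,1],0]
    - [[0,0,0],[0,0,0],0]
    - [[0,0,0],[-2,0,0],0]
    - [[0,0,0],[-3,0,0],0]

```text
time_s: 34.8
ee_pos: [588.0, 172.3, 12.5]
ee_rot: [-179.8, -0.1, -10.1]
force: [0.5, -0.8, 0.4]
gripper_width: 0.7
```

>>> servo_tool:
  plan:
    - [[0,0,0],[-3,0,0],0]
    - [[0,0,0],[-3,0,0],0]
    - [[0,0,0],[-3,0,0],0]
    - [[0,0,0],[-3,0,0],0]
    - [[0,0,0],[-3,0,0],0]
    - [[0,0,0],[-3,0,0],0]
    - [[0,0,0],[-2,0,0],0]
    - [[0,0,0],[0,0,0],0]
    - [[0,0,0],[0,0,0],0]
    - [[0,0,0],[0,0,0],0]

```text
time_s: 36.05
ee_pos: [567.9, 176.2, 13.0]
ee_rot: [-179.8, -0.3, -10.0]
force: [1.0, -0.4, -1.2]
gripper_width: 0.8
```

Run:
```python
from h import *
grab("scene","scene15")
crop("scene15",300,190,140,110,5,"m4",1.8)
```

```text
(no output)
```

View pics/m4.png

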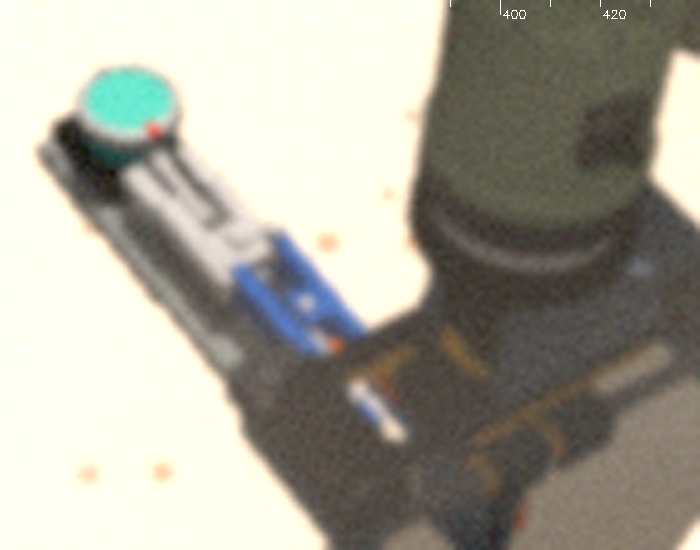

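>>> servo_tool:
  plan:
    - [[0,0,0],[-3,0,0],0]
    - [[0,0,0],[-3,0,0],0]
    - [[0,0,0],[-3,0,0],0]
    - [[0,0,0],[-3,0,0],0]
    - [[0,0,0],[0,0,0],0]
    - [[0,0,0],[0,0,0],0]
    - [[0,0,0],[0,0,0],0]
    - [[0,0,0],[0,0,0],0]
    - [[0,0,0],[0,0,0],0]
    - [[0,0,0],[0,0,0],0]

```text
time_s: 37.35
ee_pos: [554.3, 178.4, 12.8]
ee_rot: [-179.8, -0.1, -10.1]
force: [0.5, 0.1, 0.6]
gripper_width: 0.3
```

Run:
```python
from h import *
grab("scene","scene16")
crop("scene16",300,190,140,110,5,"m5",1.8)
```

```text
(no output)
```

View pics/m5.png

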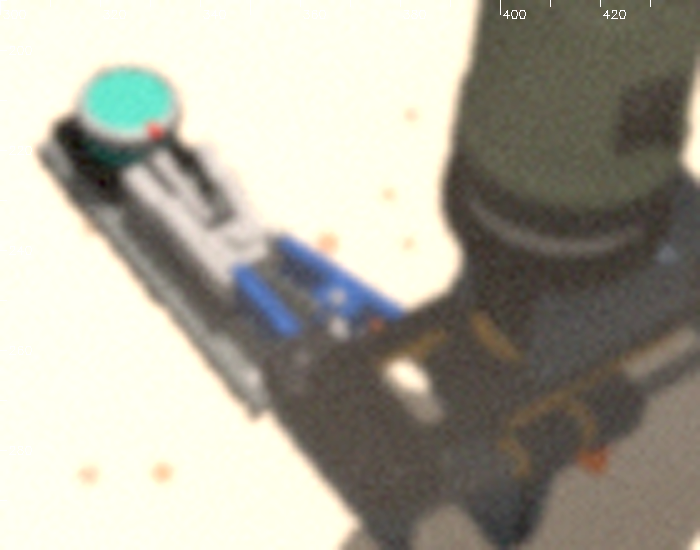

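>>> servo_tool:
  plan:
    - [[0,0,0],[4,0,-4],20]
    - [[0,0,0],[2,0,-14],40]
    - [[0,0,0],[0,0,-24],66]
    - [[0,0,0],[0,0,-26],66]
    - [[0,0,0],[0,10,-18],66]
    - [[0,0,0],[0,24,-8],66]
    - [[0,0,0],[0,36,0],66]
    - [[0,0,0],[0,40,0],66]
    - [[0,0,0],[0,36,0],66]
    - [[0,0,0],[0,24,0],66]

```text
time_s: 38.65
ee_pos: [534.7, 6.6, 119.2]
ee_rot: [-179.6, -0.9, -9.9]
force: [0.4, 0.0, -0.3]
gripper_width: 66.0
```

Run:
```python
from h import *
grab("top","top17");grab("scene","scene17")
crop("top17",310,250,60,50,12,"n1",1.5);crop("scene17",300,190,140,110,5,"n2",1.8)
c=cent("top17",338,270,25,26,teal);m=cent("top17",333,270,15,20,red);C=unp("top",*c[:2],45);M=unp("top",*m[:2],45);d=M-C
print(m,C[:2]+[1.4,1.5],np.hypot(*d[:2]),np.degrees(np.arctan2(d[1],d[0])))
rows([(528,-57.5,100,-10,6)],10,66)
```

```text
(np.float64(nan), np.float64(nan), np.float64(0.0)) [nan nan] nan nan
at [534.6   6.2 119.1] [-179.61   -0.9    -9.97] w 66.0 t 38.75 F [-0.8  0.7  0.4]
10
[[[-0.1, -0.1, 0.0], [0.7, 10.7, 3.1], 66], [[-0.1, -0.1, 0.0], [0.7, 10.7, 3.1], 66], [[-0.1, -0.1, 0.0], [0.7, 10.7, 3.1], 66], [[-0.1, -0.1, 0.0], [0.7, 10.7, 3.2], 66], [[-0.1, -0.1, 0.0], [0.7, 10.6, 3.2], 66], [[-0.1, -0.1, 0.0], [0.7, 10.6, 3.2], 66], [[0, 0, 0], [0, 0, 0], 66], [[0, 0, 0], [0, 0, 0], 66], [[0, 0, 0], [0, 0, 0], 66], [[0, 0, 0], [0, 0, 0], 66]]h.py:30: RuntimeWarning: invalid value encountered in scalar divide
  return (wt*x).sum()/wt.sum(),(wt*y).sum()/wt.sum(),wt.sum()
```

View pics/n1.png

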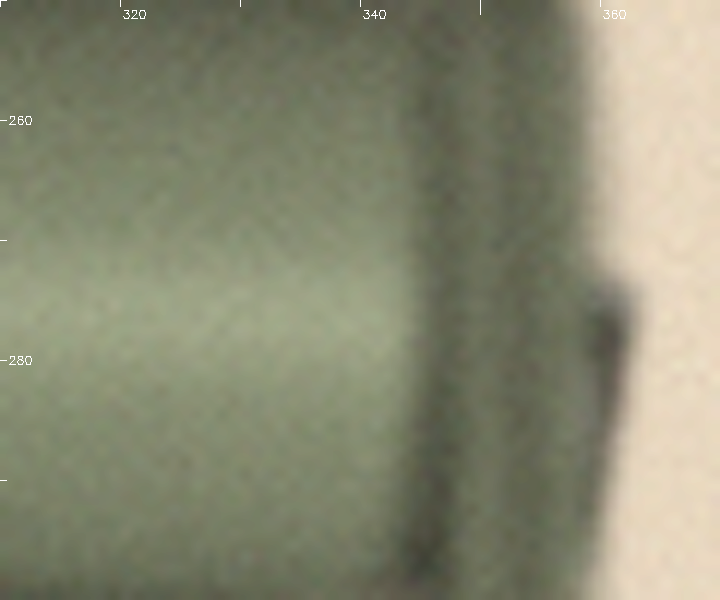

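View pics/n2.png

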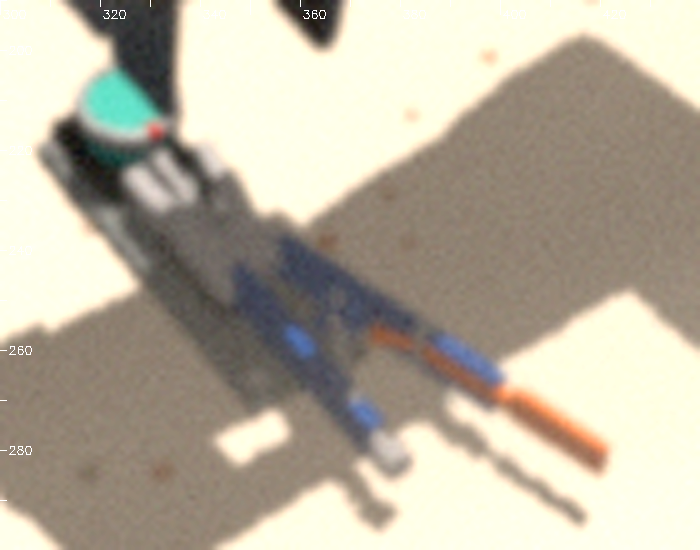

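>>> servo_tool:
  plan:
    - [[0,0,0],[0,12,2],66]
    - [[0,0.4,0.3],[1,15,6],66]
    - [[0,0.4,0.4],[1,14,8],66]
    - [[0,0.1,0.3],[1,10,10],66]
    - [[0,0,0],[1,7,10],66]
    - [[0,0,0],[0,3,8],66]
    - [[0,0,0],[0,1,5],66]
    - [[0,0,0],[0,0,3],66]
    - [[0,0,0],[0,0,0],66]
    - [[0,0,0],[0,0,0],66]

```text
time_s: 40.0
ee_pos: [529.4, -57.4, 63.4]
ee_rot: [-179.5, -1.9, -10.9]
force: [0.0, -0.1, 0.9]
gripper_width: 65.9
```

Run:
```python
from h import *
rows([(527.8,-57.5,36.5,-11.3,6)],10,66)
```

```text
at [529.4 -57.4  63.4] [-179.52   -1.86  -10.93] w 65.9 t 40.0 F [ 0.  -0.1  0.9]
10
[[[-0.1, -0.3, 0.1], [-0.4, 0.1, 4.5], 66], [[-0.1, -0.3, 0.1], [-0.4, 0.1, 4.5], 66], [[-0.1, -0.3, 0.1], [-0.4, 0.1, 4.5], 66], [[-0.1, -0.3, 0.1], [-0.3, 0.1, 4.5], 66], [[-0.1, -0.3, 0.1], [-0.3, 0.1, 4.5], 66], [[-0.1, -0.3, 0.1], [-0.3, 0.1, 4.5], 66], [[0, 0, 0], [0, 0, 0], 66], [[0, 0, 0], [0, 0, 0], 66], [[0, 0, 0], [0, 0, 0], 66], [[0, 0, 0], [0, 0, 0], 66]]
```

>>> servo_tool:
  plan:
    - [[-0.1,-0.4,0.1],[-0.5,0,3],66]
    - [[-0.1,-0.4,0.1],[-0.5,0,5],66]
    - [[-0.1,-0.4,0.1],[-0.5,0,6],66]
    - [[-0.1,-0.4,0.1],[0,0,6],66]
    - [[-0.1,-0.3,0],[0,0,4],66]
    - [[0,0,0],[0,0,2],66]
    - [[0,0,0],[0,0,1],66]
    - [[0,0,0],[0,0,0],66]
    - [[0,0,0],[0,0,0],66]
    - [[0,0,0],[0,0,0],66]

```text
time_s: 41.25
ee_pos: [528.8, -56.9, 34.9]
ee_rot: [180.0, 0.1, -11.3]
force: [0.2, -0.3, 0.3]
gripper_width: 65.8
```

>>> servo_tool:
  plan:
    - [[0,0,0],[-0.5,0.3,-0.8],64]
    - [[0,0,0],[-0.5,0.3,-0.8],60]
    - [[0,0,0],[0,0,0],56]
    - [[0,0,0],[0,0,0],52]
    - [[0,0,0],[0,0,0],48]
    - [[0,0,0],[0,0,0],44]
    - [[0,0,0],[0,0,0],40]
    - [[0,0,0],[0,0,0],40]
    - [[0,0,0],[0,0,0],40]
    - [[0,0,0],[0,0,0],40]
  squeeze: 25

```text
time_s: 42.5
ee_pos: [527.8, -57.3, 36.9]
ee_rot: [180.0, 0.1, -11.3]
force: [0.2, 0.1, -0.5]
gripper_width: 45.2
```

>>> servo_tool:
  plan:
    - [[0,0,0],[0,0,-2],40]
    - [[0,0,0],[0,0,-6],40]
    - [[0,0,0],[0,0,-10],40]
    - [[0,0,0],[0,0,-14],40]
    - [[0,0,0],[0,0,-14],40]
    - [[0,0,0],[0,0,-10],40]
    - [[0,0,0],[0,0,-6],40]
    - [[0,0,0],[0,0,-2],40]
    - [[0,0,0],[0,0,0],40]
    - [[0,0,0],[0,0,0],40]

```text
time_s: 43.75
ee_pos: [527.5, -57.3, 105.6]
ee_rot: [180.0, 0.1, -11.3]
force: [-0.2, 0.4, -1.8]
gripper_width: 44.8
```

Run:
```python
from h import *
grab("scene","scene18")
crop("scene18",280,140,110,110,6,"n3",2.)
```

```text
(no output)
```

View pics/n3.png

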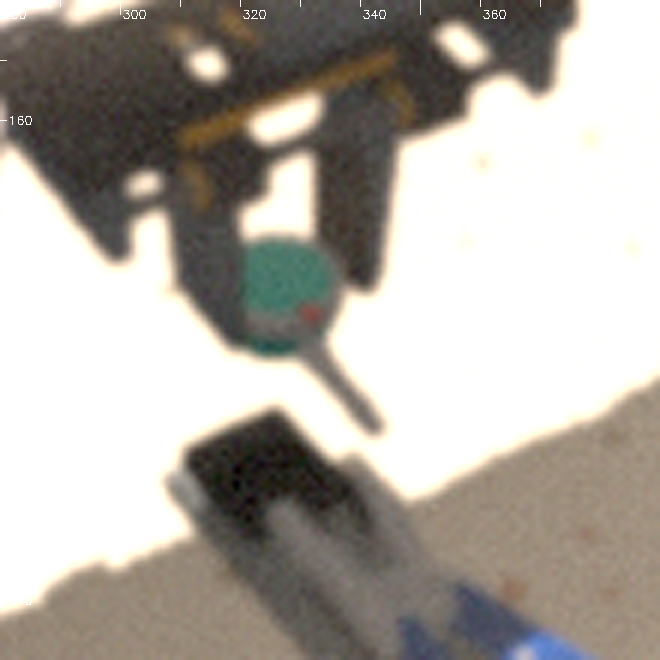

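Run:
```python
from h import *
T=np.array([527.5,-57.3]); E_=unp("scene",342.5,210.8,98)[:2]-[0.7,0.3]; d=E_-T; print(E_,np.hypot(*d),np.degrees(np.arctan2(d[1],d[0])))
rows([(500,-180,110,15,5),(464,-375,100,34.5,7)],20,40)
```

```text
[542.13396099   6.99771731] 65.94201441638269 77.17807383204641
at [527.4 -57.3 105.6] [ 1.7996e+02  9.0000e-02 -1.1330e+01] w 45.1 t 43.8 F [ 0.4  0.1 -1.2]
20
[[[0.0, 0.0, -5.3], [-0.6, 25.1, -0.9], 40], [[0.0, 0.0, -5.3], [-2.9, 25.0, -0.9], 40], [[0.0, 0.0, -5.3], [-5.1, 24.6, -0.9], 40], [[0.0, 0.0, -5.3], [-7.4, 24.0, -0.9], 40], [[0.0, 0.0, -5.3], [-9.6, 23.3, -0.9], 40], [[0.0, 0.0, -2.8], [-12.2, 25.6, 1.4], 40], [[0.0, 0.0, -2.8], [-13.4, 25.0, 1.4], 40], [[0.0, 0.0, -2.8], [-14.6, 24.3, 1.4], 40], [[0.0, 0.0, -2.8], [-15.8, 23.5, 1.4], 40], [[0.0, 0.0, -2.8], [-16.9, 22.7, 1.4], 40], [[0.0, 0.0, -2.8], [-18.0, 21.9, 1.4], 40], [[0.0, 0.0, -2.8], [-19.0, 21.0, 1.4], 40], [[0, 0, 0], [0, 0, 0], 40], [[0, 0, 0], [0, 0, 0], 40], [[0, 0, 0], [0, 0, 0], 40], [[0, 0, 0], [0, 0, 0], 40], [[0, 0, 0], [0, 0, 0], 40], [[0, 0, 0], [0, 0, 0], 40], [[0, 0, 0], [0, 0, 0], 40], [[0, 0, 0], [0, 0, 0], 40]]
```

>>> servo_tool:
  plan:
    - [[0,0,-2],[0,10,0],40]
    - [[0,0,-4],[-1,20,0],40]
    - [[0,0,-5],[-3,26,0],40]
    - [[0,0,-5],[-5,28,0],40]
    - [[0,0,-5],[-8,28,0],40]
    - [[0,0,-5],[-11,28,0],40]
    - [[0,0,-5],[-13,27,1],40]
    - [[0,0,-5],[-15,26,1],40]
    - [[0,0,-4],[-16,25,1],40]
    - [[0,0,-3],[-16,23,1],40]

```text
time_s: 45.05
ee_pos: [481.4, -320.3, 97.4]
ee_rot: [-179.6, 0.3, 33.3]
force: [0.7, 0.8, -0.9]
gripper_width: 45.3
```

Run:
```python
from h import *
rows([(464,-381,90,34.9,5)],10,40)
```

```text
at [ 481.4 -320.3   97.4] [-179.6     0.3    33.34] w 45.3 t 45.05 F [ 0.7  0.8 -0.9]
10
[[[-0.1, 0.1, -0.3], [-9.6, 8.2, 1.5], 40], [[-0.1, 0.1, -0.3], [-9.6, 8.2, 1.5], 40], [[-0.1, 0.1, -0.3], [-9.7, 8.1, 1.5], 40], [[-0.1, 0.1, -0.3], [-9.7, 8.1, 1.5], 40], [[-0.1, 0.1, -0.3], [-9.8, 8.0, 1.5], 40], [[0, 0, 0], [0, 0, 0], 40], [[0, 0, 0], [0, 0, 0], 40], [[0, 0, 0], [0, 0, 0], 40], [[0, 0, 0], [0, 0, 0], 40], [[0, 0, 0], [0, 0, 0], 40]]
```

>>> servo_tool:
  plan:
    - [[0,0,-0.3],[-14,14,1],40]
    - [[0,0,-0.3],[-12,10,2],40]
    - [[0,0,-0.3],[-9,7,3],40]
    - [[0,0,0],[-6,4,5],40]
    - [[0,0,0],[-3,2,5],40]
    - [[0,0,0],[0,0,5],40]
    - [[0,0,0],[0,0,3],40]
    - [[0,0,0],[0,0,0],40]
    - [[0,0,0],[0,0,0],40]
    - [[0,0,0],[0,0,0],40]

```text
time_s: 46.3
ee_pos: [463.9, -376.9, 70.1]
ee_rot: [-179.4, 0.3, 34.3]
force: [-0.5, -0.2, -1.4]
gripper_width: 45.0
```

Run:
```python
from h import *
grab("scene","scene19")
crop("scene19",210,60,110,110,7,"n4",1.8)
rows([(464,-381,45,34.9,5)],10,40)
```

```text
at [ 463.9 -376.9   70.1] [-179.39    0.3    34.27] w 45.2 t 46.35 F [-0.1  0.5 -0.5]
10
[[[-0.1, 0.1, -0.1], [-0.4, 0.7, 5.0], 40], [[-0.1, 0.1, -0.1], [-0.4, 0.7, 5.0], 40], [[-0.1, 0.1, -0.1], [-0.4, 0.7, 5.0], 40], [[-0.1, 0.1, -0.1], [-0.4, 0.7, 5.0], 40], [[-0.1, 0.1, -0.1], [-0.5, 0.7, 5.0], 40], [[0, 0, 0], [0, 0, 0], 40], [[0, 0, 0], [0, 0, 0], 40], [[0, 0, 0], [0, 0, 0], 40], [[0, 0, 0], [0, 0, 0], 40], [[0, 0, 0], [0, 0, 0], 40]]
```

View pics/n4.png

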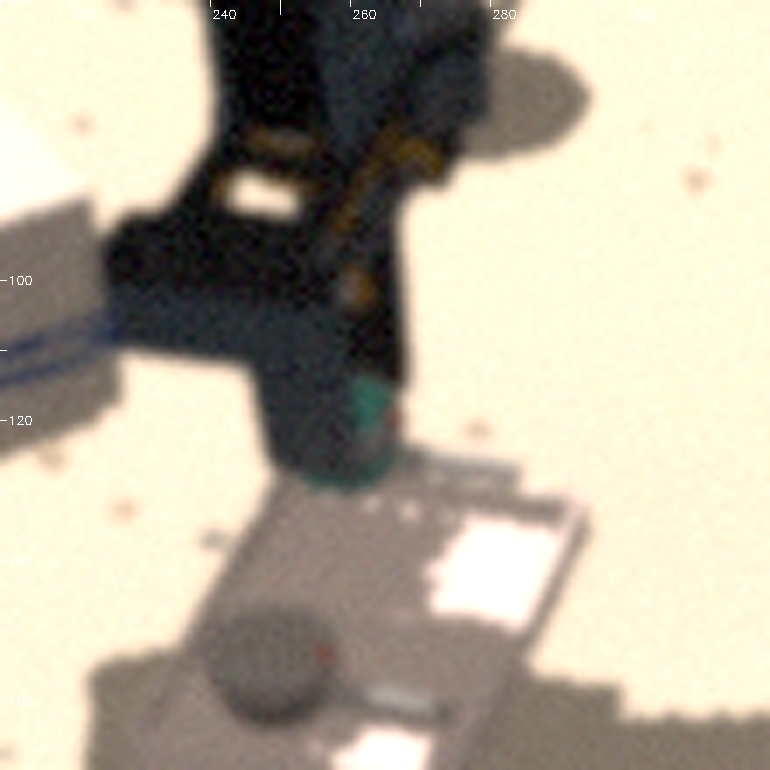

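>>> servo_tool:
  plan:
    - [[-0.1,0.1,-0.2],[-1,2,0],40]
    - [[-0.2,0.1,-0.2],[-1,1.5,2],40]
    - [[-0.2,0.1,-0.2],[0,0,5],40]
    - [[-0.1,0,0],[0,0,7],40]
    - [[0,0,0],[0,0,7],40]
    - [[0,0,0],[0,0,5],40]
    - [[0,0,0],[0,0,3],40]
    - [[0,0,0],[0,0,0],40]
    - [[0,0,0],[0,0,0],40]
    - [[0,0,0],[0,0,0],40]

```text
time_s: 47.6
ee_pos: [464.2, -381.2, 38.9]
ee_rot: [180.0, -0.0, 34.9]
force: [0.6, 0.1, -1.4]
gripper_width: 45.0
```

Run:
```python
from h import *
grab("scene","scene20")
crop("scene20",210,80,100,100,7,"n5",1.8)
rows([(464,-381,20.7,34.9,5)],10,40)
```

```text
at [ 464.2 -381.2   38.9] [ 1.7997e+02 -3.0000e-02  3.4910e+01] w 45.0 t 47.65 F [-0.4  1.  -1.2]
10
[[[0.0, -0.0, 0.0], [-0.0, -0.1, 3.6], 40], [[0.0, -0.0, 0.0], [-0.0, -0.1, 3.6], 40], [[0.0, -0.0, 0.0], [-0.0, -0.1, 3.6], 40], [[0.0, -0.0, 0.0], [-0.0, -0.1, 3.6], 40], [[0.0, -0.0, 0.0], [-0.0, -0.1, 3.6], 40], [[0, 0, 0], [0, 0, 0], 40], [[0, 0, 0], [0, 0, 0], 40], [[0, 0, 0], [0, 0, 0], 40], [[0, 0, 0], [0, 0, 0], 40], [[0, 0, 0], [0, 0, 0], 40]]
```

View pics/n5.png

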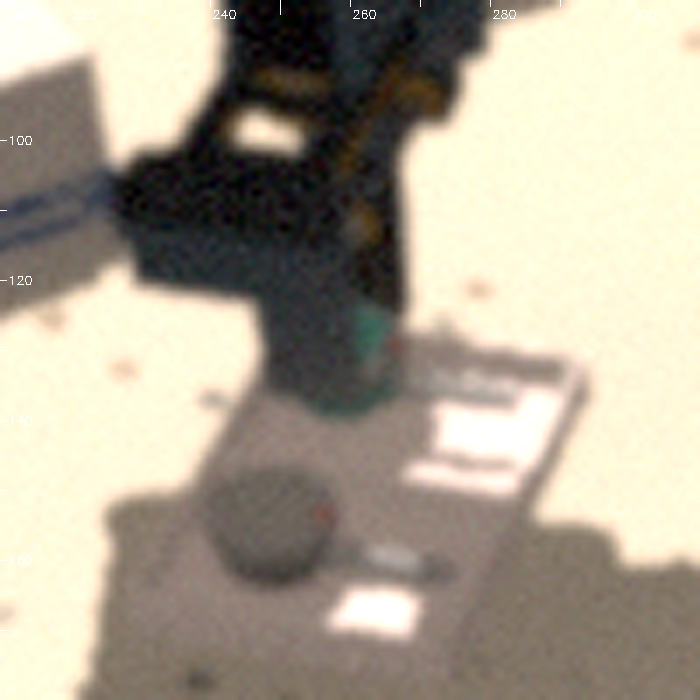

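>>> servo_tool:
  plan:
    - [[0,0,0],[0,0,2],40]
    - [[0,0,0],[0,0,4],40]
    - [[0,0,0],[0,0,4],40]
    - [[0,0,0],[0,0,3],40]
    - [[0,0,0],[0,0,2],40]
    - [[0,0,0],[0,0,1],40]
    - [[0,0,0],[0,0,0.5],40]
    - [[0,0,0],[0,0,0],40]
    - [[0,0,0],[0,0,0],40]
    - [[0,0,0],[0,0,0],40]

```text
time_s: 48.9
ee_pos: [464.4, -381.3, 21.5]
ee_rot: [180.0, -0.0, 34.9]
force: [-0.3, -0.0, -1.5]
gripper_width: 45.0
```

Run:
```python
from h import *
from workcell import env
grab("scene","scene21"); s=env.state(); print(s["ee_pos"],s["ee_rot"],s["force"],s["torque"])
crop("scene21",210,80,100,100,7,"n6",1.8)
```

```text
[ 464.36111709 -381.34580985   21.46576602] [ 1.79949265e+02 -3.15088297e-02  3.49068611e+01] [ 0.12155749 -1.26576013 -0.79239209] [ 0.00423074 -0.11925422 -0.01101774]
```

View pics/n6.png

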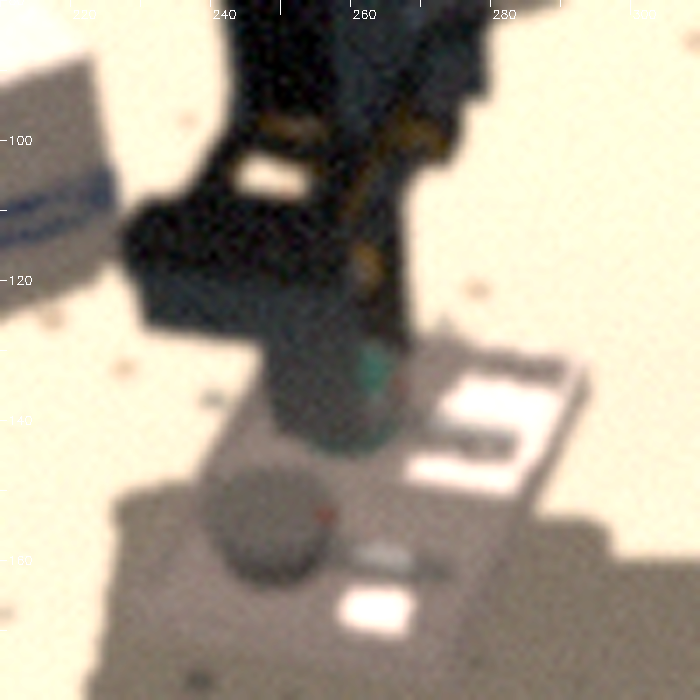

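>>> servo_tool:
  plan:
    - [[0,0,0],[0,0,0.4],40]
    - [[0,0,0],[0,0,0.4],40]
    - [[0,0,0],[0,0,0],40]
    - [[0,0,0],[0,0,0],44]
    - [[0,0,0],[0,0,0],46]
    - [[0,0,0],[0,0,0],50]
    - [[0,0,0],[0,0,0],56]
    - [[0,0,0],[0,0,0],60]
    - [[0,0,0],[0,0,-2],62]
    - [[0,0,0],[0,0,-8],62]

```text
time_s: 50.2
ee_pos: [464.5, -381.4, 31.2]
ee_rot: [179.9, -0.0, 34.9]
force: [-0.2, 0.2, 0.9]
gripper_width: 61.9
```

>>> servo_tool:
  plan:
    - [[0,0,0],[0,0,-14],62]
    - [[0,0,0],[0,0,-22],62]
    - [[0,0,0],[0,0,-28],62]
    - [[0,0,0],[0,0,-30],62]
    - [[0,0,0],[-20,0,-30],62]
    - [[0,0,0],[-36,10,-20],62]
    - [[0,0,0],[-40,14,-8],62]
    - [[0,0,0],[-30,10,0],62]
    - [[0,0,0],[-12,4,0],62]
    - [[0,0,0],[0,0,0],62]

```text
time_s: 51.45
ee_pos: [372.2, -494.8, 200.4]
ee_rot: [179.2, -0.2, 35.0]
force: [0.4, 0.5, -0.7]
gripper_width: 62.2
```

Run:
```python
from h import *
grab("scene","scene22");grab("top","top22")
crop("scene22",210,90,100,100,7,"p1",1.5);crop("top22",420,255,100,100,7,"p2",1.5)
```

```text
(no output)
```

View pics/p1.png

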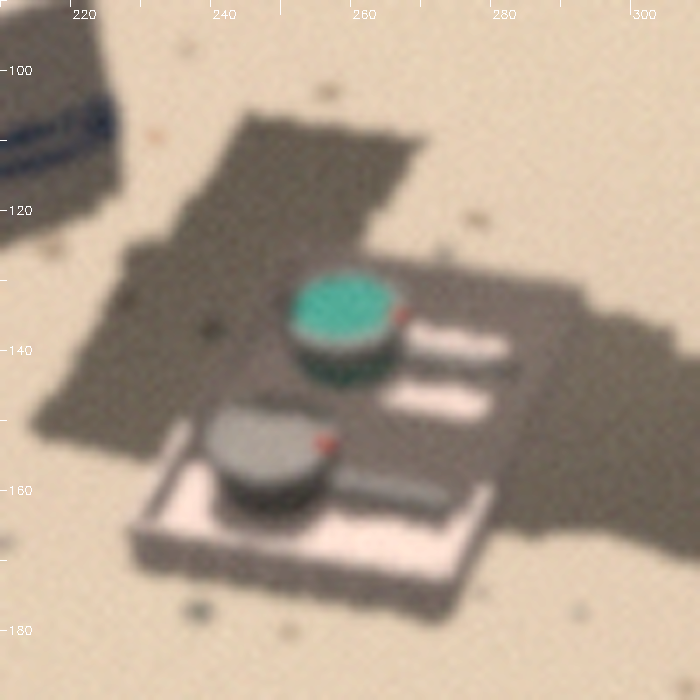

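View pics/p2.png

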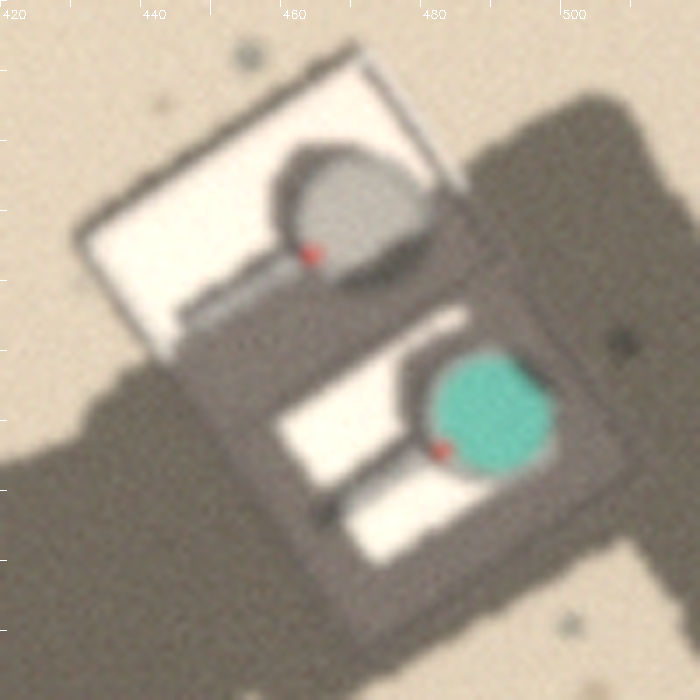

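View pics/scene22.png

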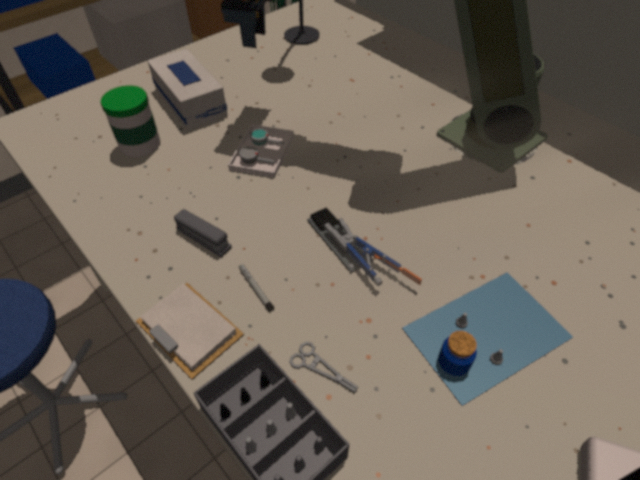

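>>> servo_tool:
  plan:
    - [[0,0,0],[0,0,0],62]
    - [[0,0,0],[0,0,0],62]
    - [[0,0,0],[0,0,0],62]
    - [[0,0,0],[0,0,0],62]
    - [[0,0,0],[0,0,0],62]
    - [[0,0,0],[0,0,0],62]
    - [[0,0,0],[0,0,0],62]
    - [[0,0,0],[0,0,0],62]
    - [[0,0,0],[0,0,0],62]
    - [[0,0,0],[0,0,0],62]

```text
time_s: 52.8
ee_pos: [374.7, -491.5, 199.6]
ee_rot: [179.3, -0.2, 35.3]
force: [1.2, 0.4, -0.3]
gripper_width: 62.1
```

```bash
python3 -c "
from workcell import env
print(env.job_done(), env.state()['time_s'])"
```

```text
the job is handed in; nothing more can be done
the job is handed in; nothing more can be done
```

The job is done and handed in at about 53 s of the 72 s allowed; no verdict is reported back. I did the steps in the order asked:
- **Clamping:** I laid the chestpiece on the rest with its stem between the jaws. I then squeezed the handles until they locked, at 27.5 mm over the outer faces (28 mm expected).
- **Ring:** I turned it clockwise in two bites of about 41° and 30°, until it met the hard stop.
- **Release and placing:** I flicked the lever, the clamp sprang open, and I set the chestpiece down in the empty tray compartment.

**Last checks:** The final pictures show the chestpiece flat and ring up, with its stem clear of the tray walls. The red mark sits over the stem, the clamp is open, and the other things look unmoved.

**Small disagreements:**
- **Home position:** Just after the turn I measured the mark at 77° and the stem at about 77–78°. That agrees to within reading error, so "home" also rests on the stop torque of about 0.7 N m.
- **Stem shift:** Pressing against that stop moved the chestpiece about 2 mm in the clamp, without tipping it.
- **Cameras:** The two cameras differed by 3 to 6 mm in places, so I worked mostly from their average and corrected it against the arm's own position.

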